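Line up spice tins in the counter rack and shut the keeper

TASK

Slide the three spice tins along the counter, one by one, into the single-file rack: red lid first, then yellow, then green, until all three are packed against the white end wall; then swing the blue keeper bar fully shut behind them until it is in its catch. The tins are thin, so push them gently and keep them upright on the counter, never gripping or lifting them; leave the ramekin, oil bottle, saucepan and film box where they stand.

Things in the scene. Friction and masses are not known exactly. Their poses are not given: they have to be found in the camera images.
- rack: Fixed rack: two steel guide rails 30 mm high, 8 mm thick, 68 mm apart inside, straight on the counter (no floor). Origin on the counter, on the lane's centre line at the mouth, level with the shut keeper's inner face; x points into the lane, y across, z up. Rails run x = 0 to 186 mm; flared 30 mm high lead-in plates run out to x = -30 mm, where they are about 96 mm apart inside.
- rack_end (a point): Foot of the white end wall's inner face (45 mm high), on the lane's centre line, 186 mm in from the mouth. Three tins pushed home have their centres 30, 90 and 150 mm from it, with 6 mm of slack in all before the shut keeper.
- keeper_catch (a point): Tip of the small sprung steel ball, 40 mm above the counter, at the rack's x -14, y 48 mm, that holds the shut keeper's tip. Its white housing (18 x 14 mm, 50 mm high) stands just outside it, at y 60 to 75 mm.
- keeper (a joint): Angle of the blue keeper bar about its upright hinge post: 0 = shut straight across the mouth, in the catch; grows as it opens outward (at 1.57 rad it points straight out of the lane, along the rack's -x); ends at 2.3 rad. It stays where it is left and takes a few newtons at the knob to snap past the catch's ball at roughly 0.1 rad.
- keeper_knob (a point): Centre of the top of the upright blue knob (13 mm diameter, rising from the bar to 72 mm above the counter), 70 mm from the hinge axis. The bar is a 12 mm round rod, 34 to 46 mm above the counter, its rounded tip 102 mm from the hinge axis; it passes over the rails and lead-in plates.
- keeper_hinge (a point): Keeper's hinge axis at the bar's height (40 mm above the counter), at the rack's x -6, y -52 mm, on a white post of 9 mm radius.
- red_tin: Round spice tin standing upright, steel with a white label band and a red lid; 60 mm diameter, 52 mm tall, about 0.15 kg. Origin at the centre of its underside, z up. Thin-walled: pushed, not gripped.
- yellow_tin: Round spice tin standing upright, steel with a white label band and a yellow lid; 60 mm diameter, 52 mm tall, about 0.15 kg. Origin at the centre of its underside, z up. Thin-walled: pushed, not gripped.
- green_tin: Round spice tin standing upright, steel with a white label band and a green lid; 60 mm diameter, 52 mm tall, about 0.15 kg. Origin at the centre of its underside, z up. Thin-walled: pushed, not gripped.
- ramekin: Bystander: small white ceramic bowl, 72 mm diameter at the rim, 40 mm tall, among the tins. Origin at the centre of its underside.
- oil_bottle: Bystander: amber oil bottle with black cap, 56 mm diameter, 160 mm tall, beside the rack. Origin at the centre of its underside.
- saucepan: Bystander: steel saucepan, 116 mm diameter, 55 mm tall, with a bar handle along its +y that reaches 156 mm from the centre and 68 mm up. Origin at the centre of its underside.
- film_box: Bystander: white carton with a green end and blue band, 300 x 55 x 55 mm, long side along its x. Origin at the centre of its underside.
There are look-alikes about, which are no part of the job. What is shaped like the green_tin but pink is not meant.

How it is judged:
On the way, in this order (a step that is already met when the one before it is completed fails the run):
1. the red tin has been pushed between the rails (x of red_tin in the frame of rack above 0.02 m and y of red_tin in the frame of rack between -0.008 and 0.008 m), for 0.1 s.
2. then the yellow tin has been pushed in behind it (x of yellow_tin in the frame of rack above 0.02 m and y of yellow_tin in the frame of rack between -0.008 and 0.008 m), for 0.1 s.
3. then the green tin has been pushed in and all three are home, with the keeper still open (x of red_tin in the frame of rack above 0.146 m and y of red_tin in the frame of rack between -0.008 and 0.008 m and x of yellow_tin in the frame of rack above 0.085 m and y of yellow_tin in the frame of rack between -0.008 and 0.008 m and x of green_tin in the frame of rack above 0.025 m and y of green_tin in the frame of rack between -0.008 and 0.008 m and value of joint keeper above 0.3 rad), for 0.1 s.
At the end, for the whole second after the job is handed in: The three tins stand upright (within 0.1 rad) and at rest in single file between the rails within 8 mm of the centre line: red centre 146 to 160 mm in from the mouth, yellow 85 to 101 mm, green 25 to 41 mm; the keeper is shut in its catch (below 0.06 rad) (x of red_tin in the frame of rack between 0.146 and 0.16 m and y of red_tin in the frame of rack between -0.008 and 0.008 m and angle between each of red_tin, yellow_tin, green_tin's own z axis and vertical below 0.1 rad and linear speed of each of red_tin, yellow_tin, green_tin below 0.01 m/s and x of yellow_tin in the frame of rack between 0.085 and 0.101 m and y of yellow_tin in the frame of rack between -0.008 and 0.008 m and x of green_tin in the frame of rack between 0.025 and 0.041 m and y of green_tin in the frame of rack between -0.008 and 0.008 m and value of joint keeper below 0.06 rad and velocity of joint keeper below 0.05 rad/s); the robot touches nothing.
It fails at once if a tin is tipped by more than 0.35 rad or lifted more than 15 mm off the counter (angle between any of red_tin, yellow_tin, green_tin's own z axis and vertical above 0.35 rad or height (world z) of any of red_tin, yellow_tin, green_tin above 0.015 m).
It fails at once if a tin out on the open counter (centre more than 50 mm before the mouth) is gripped or struck: the fingers bear on it with more than 15 N ((contact force between the fingers and red_tin above 15 N and x of red_tin in the frame of rack below -0.05 m) or (contact force between the fingers and yellow_tin above 15 N and x of yellow_tin in the frame of rack below -0.05 m) or (contact force between the fingers and green_tin above 15 N and x of green_tin in the frame of rack below -0.05 m)).
It fails at once if the ramekin, oil bottle, saucepan or film box is moved more than 20 mm or tipped by more than 0.3 rad (distance of any of ramekin, oil_bottle, saucepan, film_box from where it was at the start of the episode above 0.02 m or angle between any of ramekin, oil_bottle, saucepan, film_box's own z axis and vertical above 0.3 rad).
It also fails if it takes over 72 s, if anything falls off the work surface, if the arm or the gripper's body presses on something with over 40 N, if the wrist force passes 120 N, or if a joint passes its speed limit or range.

ROBOT

A 7-joint arm with a two-finger parallel gripper is mounted at the origin on the work surface. World frame = base frame: x ahead of the robot, y to its left, z up, the work surface at z = 0. Lengths are in m, angles in rad, forces in N, time in s.
With the tool pointing down it reaches from about 0.4 to 0.85 m from the base axis. Payload 4.5 kg.
Tool frame: the origin (TCP) lies on the centre line of the jaws, within the pads' length; the fingertips stand 17 mm ahead of it and the grasp point (between the pads) lies 2 mm behind it (manip.tip_reach is the distance from the TCP to the fingertips, in m); z points along the fingers, y is the line along which they close (so a half turn about z gives the same grasp; the last joint's range is limited). The gripper opens to 88 mm and grips with 3 to 60 N. Pads are 18 mm wide; open, the fingers measure 123 mm over their backs; the gripper's body (75 mm by 187 mm) begins 45 mm behind the grasp point.
Start: joints at [1.355, 0.689, -0.195, 1.565, 0.157, 0.902, -0.215], TCP at [0.155, -0.606, 0.226] pointing down, gripper open.
Joint ranges: [-3.01, 3.01], [-0.46, 2.08], [-1.47, 1.51], [0.13, 2.56], [-1, 4.14], [0.04, 2.09], [-2.66, 2.66]. Speed limits (rad/s): [2.57, 2.57, 3.14, 3.14, 3.14, 3.14, 3.14].

INTERFACE

Orientations are given as a unit quaternion [x, y, z, w].
In Python, from plant import manip gives the robot as it stands.
- The arm moves only by the shell command python3 -m jog 'ROWS' [FORCE]. ROWS is JSON, a list of rows, each a list of 3 entries, a list of its own where there are three numbers: the shift along the world's x, y, z normalised to -1 to 1, where 1 is 0.5 m, then the turn, a rotation vector about the world's x, y, z normalised to -1 to 1, where 1 is 60 degrees, then the opening, from -1 (shut) to 1 (fully open). In form: [[[x, y, z], [rx, ry, rz], claw], ...]. A call has 1 to 12 rows; each row shifts and turns the commanded pose from where the row before left it; what a row does not reach is not made up. A row lasts 1/12 s, in which the tool goes at most 41.7 mm and 7.16 degrees, less where a joint would pass 70% of its speed; a pose out of reach is approached as far as the arm can. A call with a number of a shift or a turn outside -1 to 1 is refused whole. A call with a gripper value outside its range is refused whole. The fingers move at their own pace and stop on an object; FORCE is the grip in N (left out, the last holds). Time passes only in rows, so rows that do not move let the fingers close. It gives the time, the measured TCP pose, the force, the opening and the grip force at its end, in the units of the state.
- manip.observe(): the state, without advancing time (a new reading comes with each control period).
- manip.read_camera(name): name is "side" or "top"; returns (picture, depth): 420x560x3 uint8, red, green, blue; 420x560 float32, m along the optical axis (not along the pixel's ray), 0 where there is no reading.
- manip.camera_info(name): a dict with "fovy" (degrees; the focal length in pixels is half the picture's height over the tangent of half this angle, whatever the lens; pixels are square), "cx", "cy" (the principal point, pixels), "k1" (the pictures are not rectified: a ray, as slopes to the right and down, at radius r is drawn at 1 + k1 r^2 times it, then the intrinsics apply), "R" (3x3) and "t" (3): a world point X has camera coordinates R X + t. Camera axes: x right, y down, z forward; pixel columns grow to the right and rows downward; lengths in m; the calibration is good to about 2 mm. A picture is of the moment at which its call begins. camera_info takes no time and is no camera call.
- manip.finish_job(): hands the job in; it is judged then, once.
The state is a dict: "time_s": time; "joint_positions": joint angles; "dq": joint speeds; "effort": joint torques, N m; "tcp_pos": TCP position; "tcp_rot": TCP orientation; "ft_force": force on the tool from outside, world axes, zero at the start; "torque": the same for the moment, N m; "finger_gap": finger opening in m; "gripper_force": force on a finger pad.
Only numpy, scipy, OpenCV 4.12 (cv2) and the standard library are available. Lean on these libraries where they do the work, as an engineer would, in place of code of your own. Each camera call takes 0.05 s, during which the arm holds its last target. There are 200 camera calls.

## Working session

There is one attempt and no reset: what is moved stays moved. The work goes in short steps, Python scripts to look and compute and a shell command to move; the robot and the scene stay as the last step left them, time stands still between calls to the robot, and variables do not carry over. Pictures are saved under pics/ and viewed, at most 10 in all, crops included, and the job is handed in when it is done.

```bash
mkdir -p pics; ls; cat > h.py <<'E'
import numpy as np, cv2
from plant import manip
def shot(n,name=None):
    im,d=manip.read_camera(n)
    if name: cv2.imwrite(f'pics/{name}.png',im[:,:,::-1])
    return im,d
def rays(n,uv):
    c=manip.camera_info(n); f=210/np.tan(np.radians(c['fovy'])/2)
    uv=np.atleast_2d(uv).astype(float)
    K=np.array([[f,0,c['cx']],[0,f,c['cy']],[0,0,1]])
    p=cv2.undistortPoints(uv[:,None,:],K,np.array([c['k1'],0,0,0.]))[:,0]
    R=np.array(c['R']);t=np.array(c['t'])
    return -R.T@t,np.c_[p,np.ones(len(p))]@R
def onplane(n,uv,z):
    o,d=rays(n,uv); return o+d*((z-o[2])/d[:,2])[:,None]
def cloud(n,dep):
    v,u=np.mgrid[0:420,0:560]; o,d=rays(n,np.c_[u.ravel(),v.ravel()])
    return (o+d*dep.ravel()[:,None]).reshape(420,560,3)
E
python3 - <<'E'
from h import *
for n in('top','side'):
    im,d=shot(n,n+'0'); c=manip.camera_info(n); print(n,c)
o=manip.observe();print(o['time_s'],o['tcp_pos'],o['tcp_rot'],o['ft_force'],manip.tip_reach)
E
```

```text
pics
top {'fovy': 57.31343377729816, 'cx': 282.9540021232281, 'cy': 212.0832524672414, 'k1': -0.04518401262852467, 'R': array([[ 0.0220224 , -0.99935569, -0.02834127],
       [-0.98665612, -0.01715079, -0.16191216],
       [ 0.16132176,  0.03152878, -0.98639811]]), 't': array([5.21972628e-04, 5.83704187e-01, 9.18328454e-01])}
side {'fovy': 42.175218443394556, 'cx': 281.61776253643006, 'cy': 208.02149457187605, 'k1': 0.026779680913671135, 'R': array([[-0.95919673, -0.28232954,  0.01522035],
       [-0.21028286,  0.67636719, -0.70590972],
       [ 0.18900462, -0.68030688, -0.70813827]]), 't': array([0.57817251, 0.1698125 , 1.18809447])}
0.1 [ 0.15428079 -0.60507268  0.22561196] [ 9.92207972e-01  1.24590037e-01 -1.76007723e-04 -7.94733003e-04] [0.62512606 0.6982298  0.19497151] 0.017
```

View pics/top0.png

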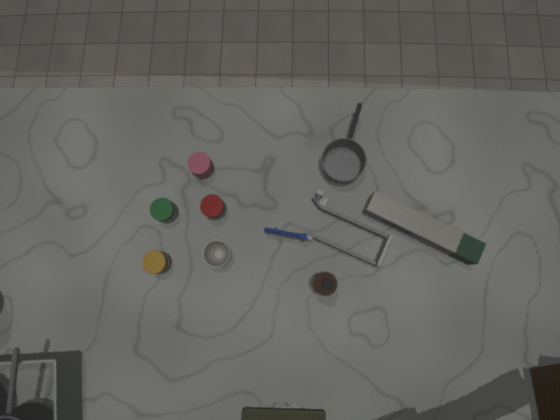

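View pics/side0.png

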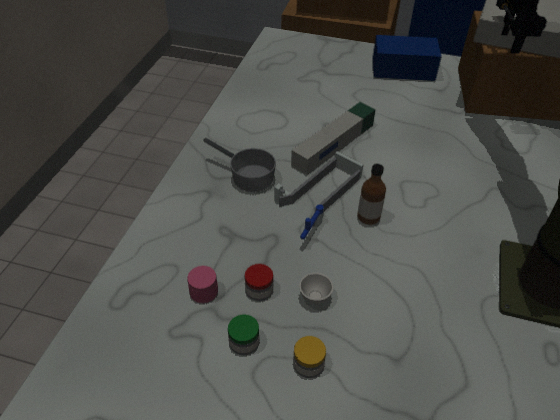

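The top view shows the candidates. Red lid is at (212,206), green at (162,209), yellow at (154,262). The pink look-alike is at (200,165) and the white ramekin at (217,254). The rack mouth is near (315,218), its end wall at (384,250), the open blue keeper at (287,233) and the oil bottle at (325,284). I choose by lid colour, so pink is excluded.

```bash
python3 - <<'E'
from h import *
P={}
for n in('top','side'):
    im,d=shot(n); hsv=cv2.cvtColor(im,cv2.COLOR_RGB2HSV)
    if n=='top':
        print({k:hsv[v,u].tolist() for k,(u,v) in dict(red=(212,206),green=(162,209),yellow=(154,262),pink=(200,165),blue=(290,234)).items()})
        cv2.imwrite('pics/crop1.png',cv2.resize(im[140:300,130:410,::-1],None,fx=2.8,fy=2.8,interpolation=cv2.INTER_CUBIC))
        cl=cloud(n,d)
        for name,(u,v) in dict(ramekin=(217,254),bottle=(324,283),counter=(250,320)).items(): print(name,cl[v,u].round(3))
        # height map masks
        z=cl[:,:,2]; print('z noise',z[300:330,220:280].mean(),z[300:330,220:280].std())
    for c,(lo,hi,s) in dict(red=(174,186,150),yellow=(15,30,120),green=(55,85,100),blue=(105,125,110)).items():
        h=hsv[:,:,0].astype(int); h=np.where(h<15,h+180,h) if c=='red' else h
        m=((h>=lo)&(h<=hi)&(hsv[:,:,1]>s)).astype(np.uint8)
        k,l,st,ce=cv2.connectedComponentsWithStats(m)
        for i in np.argsort(-st[1:,4])[:3]+1:
            if st[i,4]>40: print(n,c,st[i].tolist(),ce[i].round(1),onplane(n,ce[i],.052)[0].round(4))
E
```

```text
{'red': [1, 149, 108], 'green': [66, 106, 89], 'yellow': [21, 137, 127], 'pink': [172, 91, 126], 'blue': [111, 139, 97]}
ramekin [0.477 0.183 0.003]
bottle [ 0.412 -0.083  0.161]
counter [ 0.312  0.091 -0.003]
z noise 0.0037160704199511382 0.062298514465578915
top yellow [143, 251, 22, 23, 402] [153.7 261.7] [0.4522 0.3309 0.052 ]
top green [151, 199, 21, 21, 311] [160.9 208.7] [0.5861 0.3221 0.052 ]
top blue [265, 229, 42, 11, 134] [287.2 233.3] [5.297e-01 2.000e-04 5.200e-02]
side red [245, 264, 28, 26, 560] [258.5 276.2] [0.5955 0.1973 0.052 ]
side yellow [459, 22, 101, 98, 3943] [509.3  81.1] [ 0.0967 -0.7398  0.052 ]
side yellow [282, 0, 117, 43, 2482] [342.6  17.8] [ 0.669  -0.9943  0.052 ]
side yellow [294, 336, 32, 32, 809] [309.5 351.4] [0.4512 0.3353 0.052 ]
side green [228, 315, 31, 29, 731] [242.9 328.9] [0.5847 0.3259 0.052 ]
side green [349, 103, 26, 15, 181] [362. 110.] [ 0.4987 -0.4551  0.052 ]
side blue [373, 0, 112, 81, 5388] [424.8  39.5] [ 0.3707 -0.9242  0.052 ]
side blue [301, 205, 23, 34, 218] [311.7 220.3] [0.5293 0.0092 0.052 ]
```

View pics/crop1.png

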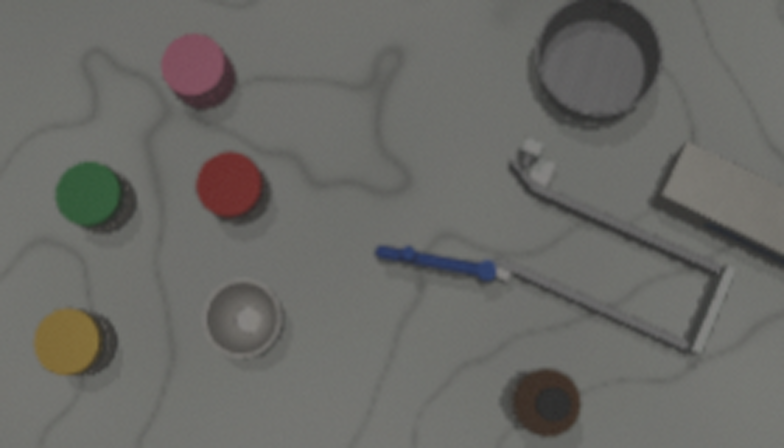

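The crop confirms red (229,185), green (89,194) and yellow (67,341), with pink at (195,65) rejected. The rack is a little small to fit here, so I'll take enlarged views of it from both cameras.

```bash
python3 - <<'E'
from h import *
def crop(n,x,y,w,h,s):
    im=np.mean([shot(n)[0].astype(float) for _ in range(3)],0)[y:y+h,x:x+w,::-1]
    a=np.clip((im-20)*1.6,0,255).astype(np.uint8)
    return cv2.resize(a,None,fx=s,fy=s,interpolation=cv2.INTER_CUBIC)
cv2.imwrite('pics/rtop.png',crop('top',260,180,140,100,5.7))
cv2.imwrite('pics/rside.png',crop('side',260,140,120,105,5.7))
E
```

```text
(no output)
```

View pics/rtop.png

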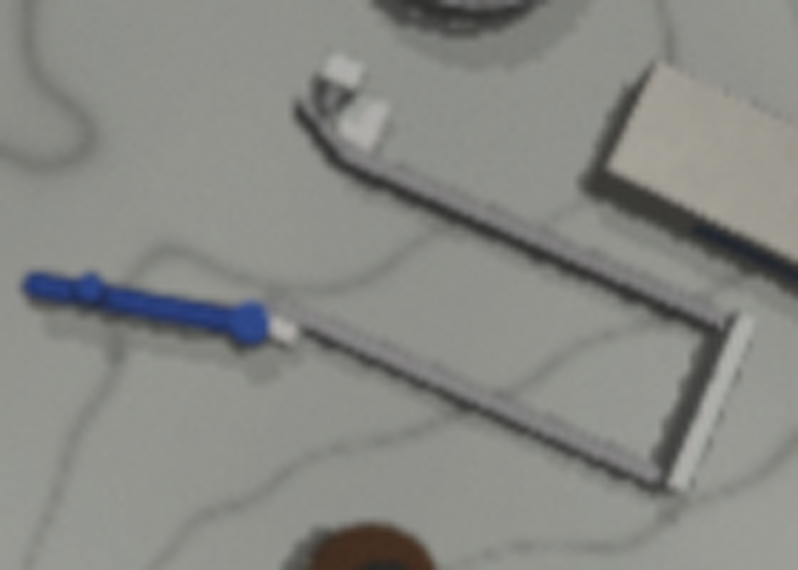

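View pics/rside.png

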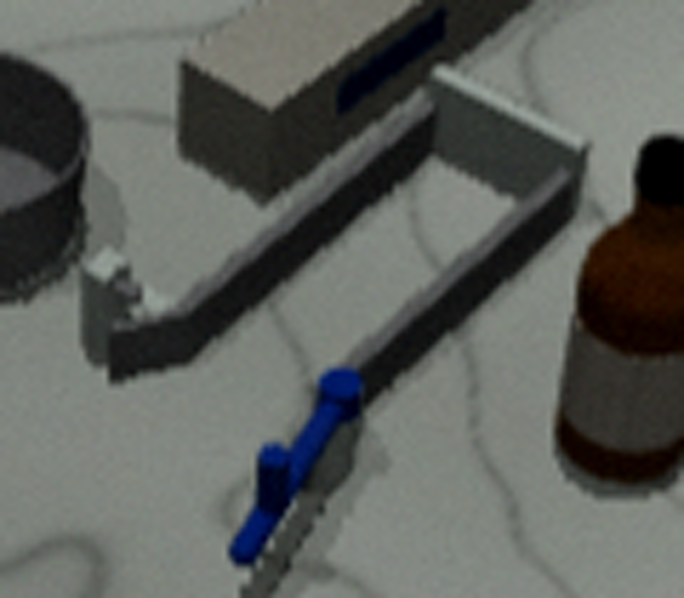

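The views give the rail tops, the end wall's top edge, the hinge cap and the knob. Top crop: hinge cap (249,323), knob (91,290). Side crop: hinge cap (341,383), knob (274,453).

```bash
python3 - <<'E'
from h import *
T=lambda p:np.array(p)/5.7+[260,180]
S=lambda p:np.array(p)/5.7+[260,140]
def tri(a,b):
    o1,d1=rays('top',T(a));o2,d2=rays('side',S(b));d1=d1[0]/np.linalg.norm(d1);d2=d2[0]/np.linalg.norm(d2)
    A=np.c_[d1,-d2];s=np.linalg.lstsq(A,o2-o1,rcond=None)[0]
    p,q=o1+s[0]*d1,o2+s[1]*d2; return (p+q)/2,np.linalg.norm(p-q)
for n,a,b in [('hinge',(249,323),(341,383)),('knob',(91,290),(274,453))]: print(n,*tri(a,b))
print('knob top z.072',onplane('top',T((91,290)),.072),onplane('side',S((274,453)),.072))
for n,f,U,L,W in [('top',T,[(362,160),(722,318)],[(310,322),(655,477)],[(738,317),(668,487)]),('side',S,[(190,308),(430,95)],[(365,355),(568,178)],[(437,76),(585,147)])]:
    u=onplane(n,f(U),.03)[:,:2];l=onplane(n,f(L),.03)[:,:2];w=onplane(n,f(W),.045)[:,:2]
    for a in(u,l,w): v=a[1]-a[0]; print(n,a.round(4).tolist(),np.degrees(np.arctan2(v[1],v[0])).round(2))
    v=u[1]-u[0];v/=np.linalg.norm(v);print(' rail spacing',np.cross(v,l.mean(0)-u.mean(0)))
for n,R in(('top',(212,206)),):
    im,d=shot(n)
    hsv=cv2.cvtColor(im,cv2.COLOR_RGB2HSV);h=hsv[:,:,0].astype(int);m=(((h<10)|(h>174))&(hsv[:,:,1]>115))
    v,u=np.nonzero(m[185:230,190:235]);print(len(u),onplane(n,[u.mean()+190,v.mean()+185],.052))
for n,uv,z in(('top',(217,253.5),.04),('side',(316,288),.04),('top',(200,164),.052),('side',(374,170),.16),('top',(326,284),.16)): print(n,uv,onplane(n,uv,z))
E
```

```text
hinge [ 0.52221618 -0.04084207  0.04870709] 0.0005337842921420394
knob [0.53358222 0.02730733 0.07126669] 0.000999706453498941
knob top z.072 [[0.53299756 0.02722959 0.072     ]] [[0.53394815 0.02798176 0.072     ]]
top [[0.5987, -0.0909], [0.5304, -0.2506]] -113.16
top [[0.5253, -0.0683], [0.4599, -0.2199]] -113.32
top [[0.5294, -0.2539], [0.4553, -0.2223]] 156.9
 rail spacing -0.07659327707036671
side [[0.5981, -0.0846], [0.5301, -0.2558]] -111.67
side [[0.5194, -0.0788], [0.458, -0.2172]] -113.91
side [[0.5273, -0.252], [0.4531, -0.2229]] 158.59
 rail spacing -0.07827686789234983
390 [[0.59644072 0.19278312 0.052     ]]
top (217, 253.5) [[0.47677671 0.17530728 0.04      ]]
side (316, 288) [[0.47559629 0.18273016 0.04      ]]
top (200, 164) [[0.70474046 0.22859462 0.052     ]]
side (374, 170) [[ 0.41535815 -0.07945947  0.16      ]]
top (326, 284) [[ 0.41023775 -0.08753257  0.16      ]]<stdin>:13: DeprecationWarning: Arrays of 2-dimensional vectors are deprecated. Use arrays of 3-dimensional vectors instead. (deprecated in NumPy 2.0)
```

```bash
python3 -m jog '[[[0.056,0.056,0],[0,0,0.06],-0.364],[[0.056,0.056,0],[0,0,0.06],-0.364],[[0.056,0.056,0],[0,0,0.06],-0.364],[[0.056,0.056,0],[0,0,0.06],-0.364],[[0.056,0.056,0],[0,0,0.06],-0.364],[[0.056,0.056,0],[0,0,0.06],-0.364],[[0.056,0.056,0],[0,0,0.06],-0.364],[[0.056,0.056,0],[0,0,0.06],-0.364],[[0.056,0.056,0],[0,0,0.06],-0.364],[[0.056,0.056,0],[0,0,0.06],-0.364],[[0.056,0.056,0],[0,0,0.06],-0.364],[[0.056,0.056,0],[0,0,0.06],-0.364]]' 
cat >> h.py <<'E'
O=np.array([.5655,-.0675]);PH=np.radians(-113.1)
EX=np.array([np.cos(PH),np.sin(PH)]);EY=np.array([-EX[1],EX[0]])
def w(x,y): return O+EX*x/1e3+EY*y/1e3      # rack mm -> world
def r(p): d=np.asarray(p)[:2]-O; return np.array([d@EX,d@EY])*1e3
def state():
    o=manip.observe();q=o['tcp_rot'];p=o['tcp_pos']
    # heading = closing line - 90deg, in rack frame, mod 180
    from scipy.spatial.transform import Rotation as Ro
    y=Ro.from_quat(q).as_matrix()[:,1];h=np.degrees(np.arctan2(y[1],y[0]))-90+113.1
    h=(h+90)%180-90
    print('t',round(o['time_s'],2),'tcp',p.round(4),'rack',r(p).round(1),'head',h.round(2),'gap',round(o['finger_gap'],4),'F',o['ft_force'].round(1))
    return p,h
def tool(x,y,h,g=0,off=35.5):
    a=np.radians(h);return w(x-(off+g)*np.cos(a),y-(off+g)*np.sin(a))
def go(x,y,h,g=0,z=None):
    "needed jog totals from here to tool pose for a tin at rack (x,y), heading h, gap g"
    p,h0=state();d=tool(x,y,h,g)-p[:2]
    print(' total shift units',(d/.5).round(4),'z',None if z is None else round((z-p[2])/.5,4),'turn units',round((h-h0)/60,4))
def plan(wp,step=8):
    "wp: list of (x,y,heading) tin poses from current; prints per-row jog for each leg"
    for a,b in zip(wp,wp[1:]):
        d=tool(*b)-tool(*a);n=max(int(np.ceil(np.linalg.norm(d)*1e3/step)),1)
        print(' rows',n,'each',(d/n/.5).round(4),'turn',round((b[2]-a[2])/60/n,4))
E
python3 -c "
from h import *
go(-252,-74,33,14)"
```

```text
time_s: 1.55
tcp_pos: [0.4917, -0.2682, 0.2266]
tcp_rot: [0.876, 0.482, 0.0, 0.0]
ft_force: [-0.4, -0.6, 0.0]
finger_gap: 0.0281
gripper_force: 0.0
t 1.55 tcp [ 0.4917 -0.2682  0.2266] rack [213.6  10.9] head -9.22 gap 0.0281 F [-0.4 -0.6  0. ]
 total shift units [0.1922 1.0206] z None turn units 0.7036
```

```bash
python3 -m jog '[[[0.016,0.078,0],[0,0,0.0586],-0.364],[[0.016,0.078,0],[0,0,0.0586],-0.364],[[0.016,0.078,0],[0,0,0.0586],-0.364],[[0.016,0.078,0],[0,0,0.0586],-0.364],[[0.016,0.078,0],[0,0,0.0586],-0.364],[[0.016,0.078,0],[0,0,0.0586],-0.364],[[0.016,0.078,0],[0,0,0.0586],-0.364],[[0.016,0.078,0],[0,0,0.0586],-0.364],[[0.016,0.078,0],[0,0,0.0586],-0.364],[[0.016,0.078,0],[0,0,0.0586],-0.364],[[0.016,0.078,0],[0,0,0.0586],-0.364],[[0.016,0.078,0],[0,0,0.0586],-0.364]]'
python3 -c "
from h import *
go(-252,-74,33,14,.05)
plan([(-252,-74,33),(-170,-21,33),(-120,-1,0),(-60,0,0),(30,0,0)])"
```

```text
time_s: 2.55
tcp_pos: [0.5868, 0.2002, 0.2265]
tcp_rot: [0.644, 0.765, 0.0, 0.0]
ft_force: [0.5, 0.6, -0.4]
finger_gap: 0.0284
gripper_force: 0.0
t 2.55 tcp [0.5868 0.2002 0.2265] rack [-254.5  -85.5] head 32.97 gap 0.0284 F [ 0.5  0.6 -0.4]
 total shift units [0.0021 0.0838] z -0.353 turn units 0.0006
 rows 13 each [ 0.0026 -0.0148] turn 0.0
 rows 8 each [ 0.0047 -0.014 ] turn -0.0688
 rows 8 each [-0.0057 -0.0139] turn 0.0
 rows 12 each [-0.0059 -0.0138] turn 0.0
```

```bash
python3 -m jog '[[[0.001,0.028,0],[0,0,0],-0.364],[[0.001,0.028,0],[0,0,0],-0.364],[[0,0.028,0],[0,0,0],-0.364],[[0,0,-0.044],[0,0,0],-0.364],[[0,0,-0.044],[0,0,0],-0.364],[[0,0,-0.044],[0,0,0],-0.364],[[0,0,-0.044],[0,0,0],-0.364],[[0,0,-0.044],[0,0,0],-0.364],[[0,0,-0.044],[0,0,0],-0.364],[[0,0,-0.044],[0,0,0],-0.364],[[0,0,-0.044],[0,0,0],-0.364]]'
python3 - <<'E'
from h import *
im,d=shot('side','s1');state()
cv2.imwrite('pics/s1c.png',cv2.resize(im[200:390,150:390,::-1],None,fx=2.6,fy=2.6))
E
```

```text
time_s: 3.47
tcp_pos: [0.588, 0.2384, 0.0494]
tcp_rot: [0.646, 0.763, -0.001, 0.001]
ft_force: [0.2, -0.1, 0.0]
finger_gap: 0.0279
gripper_force: 0.0
t 3.52 tcp [0.5854 0.2369 0.0452] rack [-287.8 -101.1] head 32.67 gap 0.0282 F [ 0.1 -0.4 -2.2]
```

View pics/s1c.png

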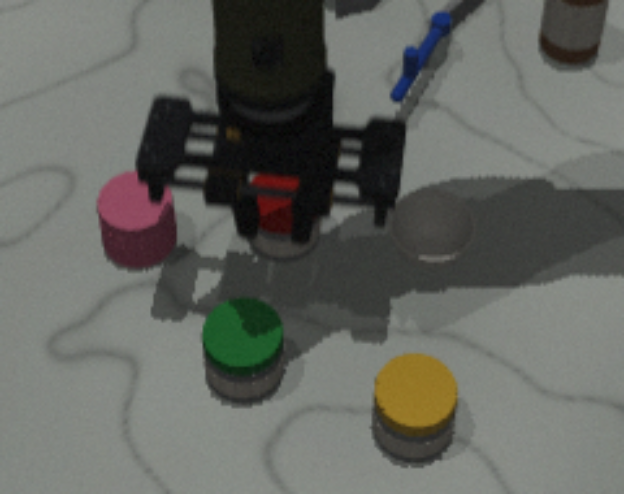

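The side view shows the two fingers straddling symmetrically behind the red tin at crop (278,215), clear of green and pink. I'll start the push.

```bash
python3 -m jog '[[[0,0,0.006],[0,0,0],-0.364],[[0.0013,-0.0074,0],[0,0,0],-0.364],[[0.0013,-0.0074,0],[0,0,0],-0.364],[[0.0013,-0.0074,0],[0,0,0],-0.364],[[0.0013,-0.0074,0],[0,0,0],-0.364],[[0.002,-0.01,0],[0,0,0],-0.364],[[0.002,-0.012,0],[0,0,0],-0.364],[[0.0026,-0.0148,0],[0,0,0],-0.364],[[0.0026,-0.0148,0],[0,0,0],-0.364],[[0.0026,-0.0148,0],[0,0,0],-0.364],[[0.0026,-0.0148,0],[0,0,0],-0.364],[[0.0026,-0.0148,0],[0,0,0],-0.364]]'
python3 - <<'E'
from h import *
go(-170,-21,33,0,.0505)
im,d=shot('side');hsv=cv2.cvtColor(im,cv2.COLOR_RGB2HSV);h=hsv[:,:,0].astype(int)
m=((h<6)|(h>174))&(hsv[:,:,1]>150);m[:200]=0
v,u=np.nonzero(m);print(len(u),r(onplane('side',[u.mean(),v.mean()],.05)[0]))
E
```

```text
time_s: 4.52
tcp_pos: [0.5988, 0.1766, 0.0533]
tcp_rot: [0.645, 0.764, -0.0, 0.0]
ft_force: [-0.1, 0.1, 0.3]
finger_gap: 0.0286
gripper_force: 0.0
t 4.52 tcp [0.5988 0.1766 0.0533] rack [-237.6  -65.2] head 32.79 gap 0.0286 F [-0.1  0.1  0.3]
 total shift units [ 0.016 -0.089] z -0.0055 turn units 0.0035
554 [-250.00757896  -81.44275909]
```

```bash
python3 - <<'E'
from h import *
im,d=shot('side');state()
cv2.imwrite('pics/s2c.png',cv2.resize(im[200:390,150:390,::-1],None,fx=2.6,fy=2.6))
E
```

```text
t 4.62 tcp [0.5991 0.175  0.0531] rack [-236.2  -64.2] head 32.66 gap 0.0281 F [-0.1 -0.5  0.6]
```

View pics/s2c.png

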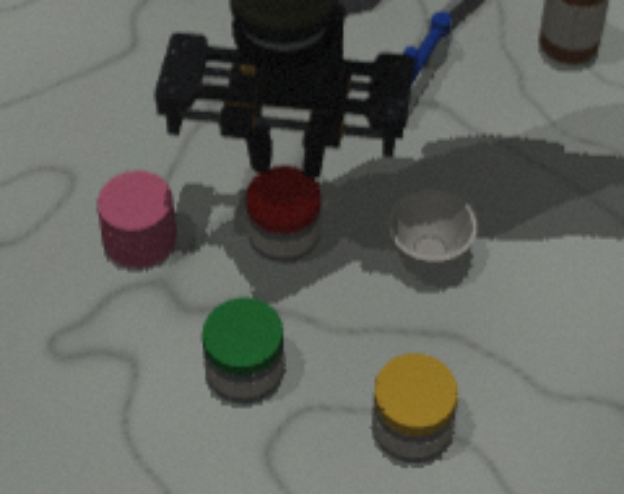

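The fingers have passed over the red tin: its lid is still at about crop (284,205) and the fingertips are beyond it. So the tips are higher than I assumed. I'll check their height with depth.

```bash
python3 - <<'E'
from h import *
print(manip.tip_reach)
im,d=shot('side');cl=cloud('side',d);state()
for u,v in((250,263),(250,258),(250,250),(270,263),(270,258),(270,250),(259,276),(243,327)): print((u,v),d[v,u].round(3),cl[v,u].round(4),im[v,u])
for u in (249,250,251,270,271): print(u,cl[255:272,u,2].round(3))
E
```

```text
0.017
t 4.67 tcp [0.5989 0.1764 0.0533] rack [-237.5  -65. ] head 32.72 gap 0.0277 F [ 0.6 -0.3  0.4]
(250, 263) 1.118 [0.6155 0.1908 0.0802] [12  9 12]
(250, 258) 1.112 [0.6163 0.1875 0.0921] [18 16 16]
(250, 250) 1.105 [0.6181 0.1809 0.1091] [15 15 12]
(270, 263) 1.115 [0.5755 0.1812 0.0834] [13 15 15]
(270, 258) 1.101 [0.5751 0.1825 0.101 ] [18 19 17]
(270, 250) 1.049 [0.5685 0.2037 0.1518] [12 12  9]
(259, 276) 1.131 [0.595  0.1957 0.0508] [48 11  6]
(243, 327) 1.041 [0.5853 0.3231 0.0542] [30 88 42]
249 [0.102 0.099 0.094 0.094 0.088 0.085 0.087 0.083 0.076 0.073 0.069 0.065
 0.05  0.055 0.054 0.052 0.052]
250 [0.1   0.099 0.095 0.092 0.092 0.087 0.082 0.079 0.08  0.075 0.069 0.065
 0.052 0.052 0.052 0.052 0.05 ]
251 [0.103 0.1   0.095 0.094 0.088 0.084 0.084 0.078 0.076 0.076 0.952 0.067
 0.051 0.05  0.052 0.053 0.05 ]
270 [0.139 0.135 0.104 0.101 0.092 0.09  0.09  0.089 0.083 0.078 0.079 0.076
 0.072 0.069 0.066 0.05  0.05 ]
271 [0.138 0.137 0.103 0.103 0.098 0.095 0.092 0.088 0.087 0.084 0.081 0.076
 0.072 0.071 0.004 0.05  0.05 ]
```

Depth puts the fingertips at about z = 0.065 while the TCP reads 0.053, so the tips really are above the lid. I'll back off at this height and measure the offset there in the clear.

```bash
python3 -m jog '[[[-0.003,0.02,0.01],[0,0,0],-0.364],[[-0.003,0.02,0.01],[0,0,0],-0.364],[[-0.003,0.02,0],[0,0,0],-0.364],[[-0.003,0.02,0],[0,0,0],-0.364],[[-0.003,0.02,0],[0,0,0],-0.364],[[-0.003,0.02,0],[0,0,0],-0.364],[[-0.003,0.016,0],[0,0,0],-0.364],[[0,0,0],[0,0,0],-0.364],[[0,0,0],[0,0,0],-0.364]]'
python3 - <<'E'
from h import *
go(-252,-74,33,16,.05)
im,d=shot('side');cl=cloud('side',d)
dark=(im.max(2)<30)&(cl[:,:,2]>.02)&(cl[:,:,2]<.14)&(np.hypot(cl[:,:,0]-.588,cl[:,:,1]-.245)<.05)
v,u=np.nonzero(dark);p=cl[dark];i=np.argsort(p[:,2])
print(len(u),p[i[:12]].round(3),np.c_[u,v][i[:6]])
E
```

```text
time_s: 5.42
tcp_pos: [0.5878, 0.2462, 0.0632]
tcp_rot: [0.644, 0.765, -0.0, -0.0]
ft_force: [1.2, -0.3, -0.4]
finger_gap: 0.0279
gripper_force: 0.0
t 5.42 tcp [0.5878 0.2462 0.0632] rack [-297.3 -102.6] head 32.87 gap 0.0279 F [ 1.2 -0.3 -0.4]
 total shift units [-0.0007 -0.0043] z -0.0263 turn units 0.0021
217 [[0.584 0.215 0.052]
 [0.57  0.252 0.076]
 [0.567 0.25  0.077]
 [0.601 0.258 0.077]
 [0.566 0.252 0.078]
 [0.603 0.259 0.078]
 [0.601 0.251 0.078]
 [0.572 0.252 0.078]
 [0.567 0.254 0.079]
 [0.608 0.261 0.079]
 [0.605 0.259 0.08 ]
 [0.57  0.253 0.08 ]] [[261 284]
 [262 293]
 [264 292]
 [246 291]
 [264 293]
 [245 291]]
```

The tips sit 12 mm above the reported TCP rather than 17 mm below it. The vision and the missed contact agree, so I'll work from the seen tip height. I want the tips at 0.034, which is a reported TCP z of about 0.022.

```bash
python3 -m jog '[[[0,0,-0.02],[0,0,0],-0.364],[[0,0,-0.02],[0,0,0],-0.364],[[0,0,-0.02],[0,0,0],-0.364],[[0,0,-0.01],[0,0,0],-0.364],[[0,0,-0.01],[0,0,0],-0.364],[[0,0,0],[0,0,0],-0.364],[[0,0,0],[0,0,0],-0.364]]'
cat >> h.py <<'E'
def tips(c=None):
    p,h=state();im,d=shot('side');cl=cloud('side',d)
    k=(im.max(2)<30)&(cl[:,:,2]>.008)&(cl[:,:,2]<.14)&(np.hypot(cl[:,:,0]-p[0],cl[:,:,1]-p[1])<.04)
    q=cl[k];q=q[np.argsort(q[:,2])];print(' tips',len(q),q[:8].round(3).tolist())
E
python3 -c "
from h import *
tips()"
```

```text
time_s: 6.05
tcp_pos: [0.588, 0.2455, 0.0229]
tcp_rot: [0.645, 0.764, -0.0, -0.0]
ft_force: [0.7, 0.5, 0.2]
finger_gap: 0.0278
gripper_force: 0.0
t 6.05 tcp [0.588  0.2455 0.0229] rack [-296.7 -102.1] head 32.81 gap 0.0278 F [0.7 0.5 0.2]
 tips 462 [[0.611, 0.221, 0.029], [0.569, 0.25, 0.036], [0.564, 0.252, 0.037], [0.603, 0.256, 0.038], [0.602, 0.246, 0.038], [0.607, 0.258, 0.038], [0.603, 0.244, 0.038], [0.609, 0.259, 0.038]]
```

```bash
python3 -m jog '[[[0.0013,-0.0074,-0.003],[0,0,0],-0.364],[[0.0013,-0.0074,0],[0,0,0],-0.364],[[0.0013,-0.0074,0],[0,0,0],-0.364],[[0.0013,-0.0074,0],[0,0,0],-0.364],[[0.0013,-0.0074,0],[0,0,0],-0.364],[[0.0013,-0.0074,0],[0,0,0],-0.364],[[0.002,-0.01,0],[0,0,0],-0.364],[[0.002,-0.012,0],[0,0,0],-0.364],[[0.0026,-0.0148,0],[0,0,0],-0.364],[[0.0026,-0.0148,0],[0,0,0],-0.364],[[0.0026,-0.0148,0],[0,0,0],-0.364],[[0.0026,-0.0148,0],[0,0,0],-0.364]]'
cat >> h.py <<'E'
def tin(c,cam='side'):
    im,d=shot(cam);hsv=cv2.cvtColor(im,cv2.COLOR_RGB2HSV);h=hsv[:,:,0].astype(int);h=np.where(h<14,h+180,h)
    lo,hi,s=dict(red=(176,188,110),yellow=(15,30,120),green=(55,85,100))[c]
    cl=cloud(cam,d);m=(h>=lo)&(h<=hi)&(hsv[:,:,1]>s)&(cl[:,:,2]>.044)&(cl[:,:,2]<.06)&(cl[:,:,1]<.45)&(cl[:,:,1]>-.26)&(cl[:,:,0]>.38)&(cl[:,:,0]<.66)
    k,l,st,ce=cv2.connectedComponentsWithStats(m.astype(np.uint8))
    if k<2: print(c,'unseen');return
    i=1+np.argmax(st[1:,4]);q=cl[l==i];a=r(q.min(0)),r(q.max(0))
    (x,y),rad=cv2.minEnclosingCircle(q[:,:2].astype(np.float32))
    print(' ',c,cam,st[i,4],'circle centre rack',r((x,y)).round(1),'rad',round(rad*1e3,1),'z',np.median(q[:,2]).round(4))
E
python3 - <<'E'
from h import *
go(-170,-21,33,0,.021)
tin('red'); tin('red','top')
E
```

```text
time_s: 7.1
tcp_pos: [0.5995, 0.182, 0.0219]
tcp_rot: [0.645, 0.764, 0.0, 0.0]
ft_force: [-0.1, 1.5, 1.3]
finger_gap: 0.0282
gripper_force: 0.7
t 7.1 tcp [0.5995 0.182  0.0219] rack [-242.8  -66.6] head 32.79 gap 0.0282 F [-0.1  1.5  1.3]
 total shift units [ 0.0146 -0.0998] z -0.0018 turn units 0.0034
  red side 94 circle centre rack [-233.9  -58.8] rad 15.3 z 0.0503
red unseen
```

```bash
python3 -m jog '[[[0.002,-0.0143,0],[0,0,0],-0.364],[[0.002,-0.0143,0],[0,0,0],-0.364],[[0.002,-0.0143,0],[0,0,0],-0.364],[[0.002,-0.0143,0],[0,0,0],-0.364],[[0.002,-0.0143,0],[0,0,0],-0.364],[[0.002,-0.0143,0],[0,0,0],-0.364],[[0.002,-0.0143,0],[0,0,0],-0.364],[[0.0047,-0.014,0],[0,0,-0.0688],-0.364],[[0.0047,-0.014,0],[0,0,-0.0688],-0.364],[[0.0047,-0.014,0],[0,0,-0.0688],-0.364],[[0.0047,-0.014,0],[0,0,-0.0688],-0.364]]'
python3 - <<'E'
from h import *
go(-120,-1,0,0,.021)
tin('red')
E
```

```text
time_s: 8.12
tcp_pos: [0.6159, 0.1038, 0.0219]
tcp_rot: [0.749, 0.662, 0.0, 0.0]
ft_force: [0.2, 0.8, 0.3]
finger_gap: 0.0279
gripper_force: 0.4
t 8.12 tcp [0.6159 0.1038 0.0219] rack [-177.4  -20.8] head 16.07 gap 0.0279 F [0.2 0.8 0.3]
 total shift units [ 0.0193 -0.0558] z -0.0018 turn units -0.2679
  red side 58 circle centre rack [-166.3  -11.4] rad 15.7 z 0.0503
```

```bash
python3 -m jog '[[[0.0048,-0.014,0],[0,0,-0.067],-0.364],[[0.0048,-0.014,0],[0,0,-0.067],-0.364],[[0.0048,-0.014,0],[0,0,-0.067],-0.364],[[0.0048,-0.014,0],[0,0,-0.067],-0.364],[[-0.0057,-0.0139,0],[0,0,0],-0.364],[[-0.0057,-0.0139,0],[0,0,0],-0.364],[[-0.0057,-0.0139,0],[0,0,0],-0.364],[[-0.0057,-0.0139,0],[0,0,0],-0.364],[[-0.0057,-0.0139,0],[0,0,0],-0.364]]'
python3 - <<'E'
from h import *
go(-40,0,0,0,.021)
tin('red');tin('red','top')
E
```

```text
time_s: 8.92
tcp_pos: [0.6103, 0.0413, 0.0218]
tcp_rot: [0.833, 0.553, -0.0, -0.0]
ft_force: [0.9, 0.6, 0.6]
finger_gap: 0.0283
gripper_force: 0.4
t 8.92 tcp [0.6103 0.0413 0.0218] rack [-117.7   -1.5] head 0.28 gap 0.0283 F [0.9 0.6 0.6]
 total shift units [-0.0304 -0.0788] z -0.0017 turn units -0.0047
  red side 7 circle centre rack [-85.8  22.8] rad 4.7 z 0.0518
red unseen
```

```bash
python3 -m jog '[[[-0.0057,-0.0138,0],[0,0,0],-0.364],[[-0.0057,-0.0138,0],[0,0,0],-0.364],[[-0.0057,-0.0138,0],[0,0,0],-0.364],[[-0.0057,-0.0138,0],[0,0,0],-0.364],[[-0.0057,-0.0138,0],[0,0,0],-0.364],[[-0.0057,-0.0138,0],[0,0,0],-0.364],[[-0.0057,-0.0138,0],[0,0,0],-0.364],[[-0.0057,-0.0138,0],[0,0,0],-0.364],[[-0.0057,-0.0138,0],[0,0,0],-0.364],[[-0.0057,-0.0138,0],[0,0,0],-0.364],[[-0.0057,-0.0138,0],[0,0,0],-0.364]]'
python3 - <<'E'
from h import *
go(32,0,0,0,.021)
tin('red');tin('red','top')
E
```

```text
time_s: 9.93
tcp_pos: [0.5794, -0.0346, 0.0219]
tcp_rot: [0.833, 0.553, 0.0, 0.0]
ft_force: [0.5, 0.6, -0.1]
finger_gap: 0.0281
gripper_force: 0.4
t 9.93 tcp [ 0.5794 -0.0346  0.0219] rack [-35.7  -0.2] head 0.22 gap 0.0281 F [ 0.5  0.6 -0.1]
 total shift units [-0.025  -0.0594] z -0.0017 turn units -0.0036
  red side 27 circle centre rack [-22.3   9.3] rad 18.6 z 0.0488
red unseen
```

```bash
python3 -m jog '[[[-0.005,-0.012,0],[0,0,0],-0.364],[[-0.005,-0.012,0],[0,0,0],-0.364],[[-0.005,-0.012,0],[0,0,0],-0.364],[[-0.005,-0.012,0],[0,0,0],-0.364],[[-0.005,-0.012,0],[0,0,0],-0.364],[[0,0,0],[0,0,0],-0.364],[[0.0157,0.0368,0],[0,0,0],-0.364],[[0.0157,0.0368,0],[0,0,0],-0.364],[[0.0157,0.0368,0.03],[0,0,0],-0.364],[[0,0,0.05],[0,0,0],-0.364],[[0,0,0.06],[0,0,0],-0.364]]'
python3 - <<'E'
from h import *
go(-323,-261,67,15,.021)
for c in('red','yellow','green'):tin(c);tin(c,'top')
E
```

```text
time_s: 10.95
tcp_pos: [0.5896, -0.0068, 0.0913]
tcp_rot: [0.833, 0.554, -0.001, -0.001]
ft_force: [0.4, -0.1, 0.1]
finger_gap: 0.0281
gripper_force: 0.0
t 10.95 tcp [ 0.5896 -0.0068  0.0913] rack [-65.3  -1.6] head 0.39 gap 0.0281 F [ 0.4 -0.1  0.1]
 total shift units [-0.345   0.7505] z -0.1405 turn units 1.1102
  red side 67 circle centre rack [ 34.1 -18.9] rad 23.7 z 0.05
red unseen
  yellow side 761 circle centre rack [-322.4 -261.2] rad 30.6 z 0.0515
  yellow top 400 circle centre rack [-322.8 -260. ] rad 29.1 z 0.0519
  green side 698 circle centre rack [-365.8 -135.7] rad 31.6 z 0.0514
  green top 315 circle centre rack [-366.7 -133.4] rad 26.9 z 0.0515
```

```bash
python3 -m jog '[[[-0.0288,0.0625,0],[0,0,0.0925],-0.364],[[-0.0288,0.0625,0],[0,0,0.0925],-0.364],[[-0.0288,0.0625,0],[0,0,0.0925],-0.364],[[-0.0288,0.0625,0],[0,0,0.0925],-0.364],[[-0.0288,0.0625,0],[0,0,0.0925],-0.364],[[-0.0288,0.0625,0],[0,0,0.0925],-0.364],[[-0.0288,0.0625,0],[0,0,0.0925],-0.364],[[-0.0288,0.0625,0],[0,0,0.0925],-0.364],[[-0.0288,0.0625,0],[0,0,0.0925],-0.364],[[-0.0288,0.0625,0],[0,0,0.0925],-0.364],[[-0.0288,0.0625,0],[0,0,0.0925],-0.364],[[-0.0288,0.0625,0],[0,0,0.0925],-0.364]]'
python3 - <<'E'
from h import *
go(-323,-261,67,15,.021)
tin('red','top');tin('red')
im,d=shot('top','t3')
plan([(-323,-261,67),(-278,-155,67),(-270,-137,51),(-175,-25,50),(-115,0,0)])
E
```

```text
time_s: 12.25
tcp_pos: [0.4164, 0.3667, 0.0905]
tcp_rot: [0.391, 0.92, -0.001, -0.0]
ft_force: [0.6, -0.0, -0.1]
finger_gap: 0.0285
gripper_force: 0.0
t 12.25 tcp [0.4164 0.3667 0.0905] rack [-340.9 -307.5] head 67.09 gap 0.0285 F [ 0.6 -0.  -0.1]
 total shift units [0.0014 0.0033] z -0.139 turn units -0.0015
  red top 419 circle centre rack [32. -1.] rad 29.0 z 0.0517
  red side 261 circle centre rack [31.9  1.1] rad 31.7 z 0.0509
 rows 15 each [ 0.0106 -0.0111] turn 0.0
 rows 3 each [ 0.0143 -0.0058] turn -0.0889
 rows 19 each [ 0.007  -0.0138] turn -0.0009
 rows 9 each [ 0.0065 -0.0142] turn -0.0926
```

View pics/t3.png

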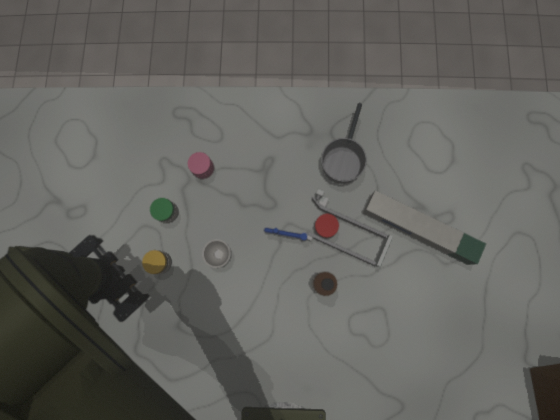

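Red is between the rails at (326,227), at rack coordinates (32,-1). The gripper is behind yellow at (154,262). I'll descend and push yellow.

```bash
python3 -m jog '[[[0,0,-0.04],[0,0,0],-0.364],[[0,0,-0.04],[0,0,0],-0.364],[[0,0,-0.03],[0,0,0],-0.364],[[0,0,-0.02],[0,0,0],-0.364],[[0,0,-0.009],[0,0,0],-0.364],[[0,0,0],[0,0,0],-0.364],[[0.0055,-0.0058,0],[0,0,0],-0.364],[[0.0055,-0.0058,0],[0,0,0],-0.364],[[0.0055,-0.0058,0],[0,0,0],-0.364],[[0.0055,-0.0058,0],[0,0,0],-0.364],[[0.0055,-0.0058,0],[0,0,0],-0.364],[[0.0055,-0.0058,0],[0,0,0],-0.364]]'
python3 -c "
from h import *
go(-278,-155,67,0,.021);tin('yellow')"
```

```text
time_s: 13.4
tcp_pos: [0.4345, 0.3495, 0.0229]
tcp_rot: [0.393, 0.92, 0.001, -0.0]
ft_force: [-1.4, 2.9, 1.8]
finger_gap: 0.028
gripper_force: 1.2
t 13.4 tcp [0.4345 0.3495 0.0229] rack [-332.2 -284.1] head 66.83 gap 0.028 F [-1.4  2.9  1.8]
 total shift units [ 0.1458 -0.1499] z -0.0038 turn units 0.0028
  yellow side 20 circle centre rack [-317.2 -276.5] rad 8.9 z 0.0514
```

```bash
python3 -m jog '[[[0.0104,-0.0107,-0.002],[0,0,0],-0.364],[[0.0104,-0.0107,0],[0,0,0],-0.364],[[0.0104,-0.0107,0],[0,0,0],-0.364],[[0.0104,-0.0107,0],[0,0,0],-0.364],[[0.0104,-0.0107,0],[0,0,0],-0.364],[[0.0104,-0.0107,0],[0,0,0],-0.364],[[0.0104,-0.0107,0],[0,0,0],-0.364],[[0.0104,-0.0107,0],[0,0,0],-0.364],[[0.0104,-0.0107,0],[0,0,0],-0.364],[[0.0104,-0.0107,0],[0,0,0],-0.364],[[0.0104,-0.0107,0],[0,0,0],-0.364],[[0.0104,-0.0107,0],[0,0,0],-0.364]]'
python3 -c "
from h import *
go(-278,-155,67,0,.021);go(-270,-137,51);tin('yellow')"
```

```text
time_s: 14.45
tcp_pos: [0.4972, 0.2841, 0.0213]
tcp_rot: [0.393, 0.92, -0.0, -0.0]
ft_force: [-2.2, 3.2, 3.2]
finger_gap: 0.0279
gripper_force: 2.2
t 14.45 tcp [0.4972 0.2841 0.0213] rack [-296.6 -200.8] head 66.81 gap 0.0279 F [-2.2  3.2  3.2]
 total shift units [ 0.0204 -0.019 ] z -0.0006 turn units 0.0031
t 14.45 tcp [0.4972 0.2841 0.0213] rack [-296.6 -200.8] head 66.81 gap 0.0279 F [-2.2  3.2  3.2]
 total shift units [ 0.0633 -0.0362] z None turn units -0.2636
  yellow side 26 circle centre rack [-277.  -185.3] rad 9.6 z 0.0513
```

```bash
python3 -m jog '[[[0.0102,-0.0095,0],[0,0,0],-0.364],[[0.0102,-0.0095,0],[0,0,0],-0.364],[[0.0108,-0.0043,0],[0,0,-0.066],-0.364],[[0.0108,-0.0043,0],[0,0,-0.066],-0.364],[[0.0108,-0.0043,0],[0,0,-0.066],-0.364],[[0.0108,-0.0043,0],[0,0,-0.066],-0.364],[[0.007,-0.0138,0],[0,0,0],-0.364],[[0.007,-0.0138,0],[0,0,0],-0.364],[[0.007,-0.0138,0],[0,0,0],-0.364],[[0.007,-0.0138,0],[0,0,0],-0.364],[[0.007,-0.0138,0],[0,0,0],-0.364],[[0.007,-0.0138,0],[0,0,0],-0.364]]'
python3 -c "
from h import *
go(-175,-25,50,0,.021);tin('yellow')"
```

```text
time_s: 15.5
tcp_pos: [0.5499, 0.2239, 0.0213]
tcp_rot: [0.516, 0.857, -0.0, 0.0]
ft_force: [-0.7, 1.8, -0.1]
finger_gap: 0.028
gripper_force: 0.7
t 15.5 tcp [0.5499 0.2239 0.0213] rack [-261.9 -128.7] head 50.98 gap 0.028 F [-0.7  1.8 -0.1]
 total shift units [ 0.0905 -0.178 ] z -0.0005 turn units -0.0163
  yellow side 75 circle centre rack [-252.9 -121.7] rad 14.5 z 0.0511
```

```bash
python3 -m jog '[[[0.007,-0.0137,0],[0,0,-0.0015],-0.364],[[0.007,-0.0137,0],[0,0,-0.0015],-0.364],[[0.007,-0.0137,0],[0,0,-0.0015],-0.364],[[0.007,-0.0137,0],[0,0,-0.0015],-0.364],[[0.007,-0.0137,0],[0,0,-0.0015],-0.364],[[0.007,-0.0137,0],[0,0,-0.0015],-0.364],[[0.007,-0.0137,0],[0,0,-0.0015],-0.364],[[0.007,-0.0137,0],[0,0,-0.0015],-0.364],[[0.007,-0.0137,0],[0,0,0],-0.364],[[0.007,-0.0137,0],[0,0,0],-0.364],[[0.007,-0.0137,0],[0,0,0],-0.364],[[0.007,-0.0137,0],[0,0,0],-0.364]]'
python3 -c "
from h import *
go(-175,-25,50,0,.021);go(-115,0,0);tin('yellow')"
```

```text
time_s: 16.55
tcp_pos: [0.5919, 0.1423, 0.0213]
tcp_rot: [0.521, 0.853, 0.0, -0.0]
ft_force: [-0.9, 1.1, 0.4]
finger_gap: 0.0283
gripper_force: 0.5
t 16.55 tcp [0.5919 0.1423 0.0213] rack [-203.3  -58. ] head 50.25 gap 0.0283 F [-0.9  1.1  0.4]
 total shift units [ 0.0064 -0.0147] z -0.0007 turn units -0.0042
t 16.55 tcp [0.5919 0.1423 0.0213] rack [-203.3  -58. ] head 50.25 gap 0.0283 F [-0.9  1.1  0.4]
 total shift units [ 0.0653 -0.1427] z None turn units -0.8375
  yellow side 99 circle centre rack [-192.9  -48.9] rad 16.7 z 0.0507
```

```bash
python3 -c "
from h import *
f=lambda h:(-115-74*np.sin(np.radians(h)),-74*(1-np.cos(np.radians(h))),h)
plan([(-180.6,-30.7,50.2),f(45),f(33),f(21),f(10),f(0)])
print(f(45),f(21))"
```

```text
rows 2 each [ 0.006  -0.0144] turn -0.0433
 rows 3 each [ 0.0076 -0.0086] turn -0.0667
 rows 3 each [ 0.0056 -0.01  ] turn -0.0667
 rows 2 each [ 0.0049 -0.015 ] turn -0.0917
 rows 2 each [ 0.0019 -0.0142] turn -0.0833
(np.float64(-167.3259018078045), np.float64(-21.67409819219548), 45) (np.float64(-141.51922826635223), np.float64(-4.915048439207071), 21)
```

```bash
python3 -m jog '[[[0.006,-0.0144,0],[0,0,-0.0433],-0.364],[[0.006,-0.0144,0],[0,0,-0.0433],-0.364],[[0.0076,-0.0086,0],[0,0,-0.0667],-0.364],[[0.0076,-0.0086,0],[0,0,-0.0667],-0.364],[[0.0076,-0.0086,0],[0,0,-0.0667],-0.364],[[0.0056,-0.01,0],[0,0,-0.0667],-0.364],[[0.0056,-0.01,0],[0,0,-0.0667],-0.364],[[0.0056,-0.01,0],[0,0,-0.0667],-0.364],[[0.0049,-0.015,0],[0,0,-0.0917],-0.364],[[0.0049,-0.015,0],[0,0,-0.0917],-0.364],[[0.0019,-0.0142,0],[0,0,-0.0833],-0.364],[[0.0019,-0.0142,0],[0,0,-0.0833],-0.364]]'
python3 -c "
from h import *
go(-40,0,0,0,.021);tin('yellow');tin('yellow','top')"
```

```text
time_s: 17.6
tcp_pos: [0.625, 0.0707, 0.0216]
tcp_rot: [0.836, 0.549, 0.001, 0.0]
ft_force: [1.0, 1.6, -0.6]
finger_gap: 0.0278
gripper_force: 0.5
t 17.6 tcp [0.625  0.0707 0.0216] rack [-150.5    0.5] head -0.35 gap 0.0278 F [ 1.   1.6 -0.6]
 total shift units [-0.0597 -0.1376] z -0.0012 turn units 0.0058
  yellow side 5 circle centre rack [-122.5   24.9] rad 3.0 z 0.052
yellow unseen
```

```bash
python3 -m jog '[[[-0.0063,-0.0146,0],[0,0,0],-0.364],[[-0.0063,-0.0146,0],[0,0,0],-0.364],[[-0.0063,-0.0146,0],[0,0,0],-0.364],[[-0.0063,-0.0146,0],[0,0,0],-0.364],[[-0.0063,-0.0146,0],[0,0,0],-0.364],[[-0.0063,-0.0146,0],[0,0,0],-0.364],[[-0.0063,-0.0146,0],[0,0,0],-0.364],[[-0.0063,-0.0146,0],[0,0,0],-0.364],[[-0.0063,-0.0146,0],[0,0,0],-0.364],[[-0.0047,-0.011,0],[0,0,0],-0.364],[[-0.0047,-0.011,0],[0,0,0],-0.364],[[-0.0047,-0.011,0],[0,0,0],-0.364]]'
python3 -c "
from h import *
go(30,0,0,0,.021);tin('yellow');tin('red');tin('red','top')"
```

```text
time_s: 18.7
tcp_pos: [0.5886, -0.0111, 0.0214]
tcp_rot: [0.834, 0.552, 0.0, -0.0]
ft_force: [1.4, 0.4, 1.8]
finger_gap: 0.0281
gripper_force: 0.9
t 18.7 tcp [ 0.5886 -0.0111  0.0214] rack [-61.   -0.9] head 0.05 gap 0.0281 F [1.4 0.4 1.8]
 total shift units [-0.0419 -0.1027] z -0.0008 turn units -0.0009
  yellow side 11 circle centre rack [-54.   5.] rad 8.3 z 0.0484
  red side 76 circle centre rack [56.2  2.7] rad 19.8 z 0.0506
red unseen
```

```bash
python3 -m jog '[[[-0.0047,-0.0114,0],[0,0,0],-0.364],[[-0.0047,-0.0114,0],[0,0,0],-0.364],[[-0.0047,-0.0114,0],[0,0,0],-0.364],[[-0.0047,-0.0114,0],[0,0,0],-0.364],[[-0.0047,-0.0114,0],[0,0,0],-0.364],[[-0.0047,-0.0114,0],[0,0,0],-0.364],[[-0.0047,-0.0114,0],[0,0,0],-0.364],[[-0.0047,-0.0114,0],[0,0,0],-0.364],[[-0.0047,-0.0114,0],[0,0,0],-0.364],[[0,0,0],[0,0,0],-0.364]]'
python3 -m jog '[[[0.0157,0.0368,0],[0,0,0],-0.364],[[0.0157,0.0368,0],[0,0,0],-0.364],[[0.0157,0.0368,0.03],[0,0,0],-0.364],[[0,0,0.05],[0,0,0],-0.364],[[0,0,0.06],[0,0,0],-0.364]]'
python3 -c "
from h import *
go(-366,-134.5,45,16,.021)"
```

```text
time_s: 19.68
tcp_pos: [0.5666, -0.0644, 0.0212]
tcp_rot: [0.835, 0.551, -0.001, 0.0]
ft_force: [0.8, 0.1, 0.3]
finger_gap: 0.0281
gripper_force: 0.0
time_s: 20.1
tcp_pos: [0.59, -0.0053, 0.0907]
tcp_rot: [0.833, 0.553, -0.002, -0.001]
ft_force: [-0.0, -0.4, -0.7]
finger_gap: 0.0278
gripper_force: 0.0
t 20.1 tcp [ 0.59   -0.0053  0.0907] rack [-66.8  -1.9] head 0.21 gap 0.0278 F [-0.  -0.4 -0.7]
 total shift units [-0.0476  0.75  ] z -0.1395 turn units 0.7465
```

```bash
python3 -m jog '[[[-0.002,0.0688,0],[0,0,0.0451],-0.364],[[-0.002,0.0688,0],[0,0,0.0451],-0.364],[[-0.002,0.0688,0],[0,0,0.0451],-0.364],[[-0.002,0.0688,0],[0,0,0.0451],-0.364],[[-0.002,0.0688,0],[0,0,0.0451],-0.364],[[-0.002,0.0688,0],[0,0,0.0451],-0.364],[[-0.002,0.0688,0],[0,0,0.0451],-0.364],[[-0.002,0.0688,0],[0,0,0.0451],-0.364],[[-0.002,0.0688,0],[0,0,0.0451],-0.364],[[-0.002,0.0688,0],[0,0,0.0451],-0.364],[[-0.002,0.0688,0],[0,0,0.0451],-0.364]]'
python3 -c "
from h import *
go(-366,-134.5,30,16,.021)
tin('green','top');tin('red','top');tin('yellow','top')
f=lambda h:(-115-74*np.sin(np.radians(h)),-74*(1-np.cos(np.radians(h))),h)
plan([(-366,-134.5,30),f(30),f(20),f(10),f(0)])"
```

```text
time_s: 21.02
tcp_pos: [0.5799, 0.3722, 0.0911]
tcp_rot: [0.664, 0.748, -0.001, 0.001]
ft_force: [0.0, -0.2, -0.3]
finger_gap: 0.0283
gripper_force: 0.0
t 21.02 tcp [0.5799 0.3722 0.0911] rack [-410.1 -159.3] head 29.93 gap 0.0283 F [ 0.  -0.2 -0.3]
 total shift units [-0.0014  0.0017] z -0.1403 turn units 0.0012
  green top 243 circle centre rack [-366.  -132.8] rad 28.9 z 0.0518
  red top 426 circle centre rack [89.6 -0.8] rad 29.2 z 0.0515
  yellow top 404 circle centre rack [31.1 -1.6] rad 28.9 z 0.0517
 rows 31 each [ 0.002  -0.0159] turn 0.0
 rows 2 each [ 0.0066 -0.0127] turn -0.0833
 rows 2 each [ 0.0043 -0.0136] turn -0.0833
 rows 2 each [ 0.0019 -0.0142] turn -0.0833
```

Yellow is at (31,-2) and red at (90,-1). Descending behind green.

```bash
python3 -m jog '[[[0,0.002,-0.04],[0,0,0],-0.364],[[0,0,-0.04],[0,0,0],-0.364],[[0,0,-0.03],[0,0,0],-0.364],[[0,0,-0.02],[0,0,0],-0.364],[[0,0,-0.01],[0,0,0],-0.364],[[0,0,0],[0,0,0],-0.364],[[0.001,-0.008,0],[0,0,0],-0.364],[[0.001,-0.008,0],[0,0,0],-0.364],[[0.001,-0.008,0],[0,0,0],-0.364],[[0.001,-0.008,0],[0,0,0],-0.364],[[0.001,-0.008,0],[0,0,0],-0.364],[[0.001,-0.008,0],[0,0,0],-0.364]]'
python3 -c "
from h import *
go(-152,-10,30,0,.021);tin('green')"
```

```text
time_s: 22.17
tcp_pos: [0.5835, 0.3495, 0.0222]
tcp_rot: [0.664, 0.747, 0.001, -0.0]
ft_force: [-0.2, 2.1, 0.9]
finger_gap: 0.028
gripper_force: 1.1
t 22.17 tcp [0.5835 0.3495 0.0222] rack [-390.6 -147.1] head 29.82 gap 0.028 F [-0.2  2.1  0.9]
 total shift units [ 0.0564 -0.4761] z -0.0023 turn units 0.0029
  green side 46 circle centre rack [-374.  -132.1] rad 13.4 z 0.0513
```

```bash
python3 -m jog '[[[0.0019,-0.0159,-0.002],[0,0,0],-0.364],[[0.0019,-0.0159,0],[0,0,0],-0.364],[[0.0019,-0.0159,0],[0,0,0],-0.364],[[0.0019,-0.0159,0],[0,0,0],-0.364],[[0.0019,-0.0159,0],[0,0,0],-0.364],[[0.0019,-0.0159,0],[0,0,0],-0.364],[[0.0019,-0.0159,0],[0,0,0],-0.364],[[0.0019,-0.0159,0],[0,0,0],-0.364],[[0.0019,-0.0159,0],[0,0,0],-0.364],[[0.0019,-0.0159,0],[0,0,0],-0.364],[[0.0019,-0.0159,0],[0,0,0],-0.364],[[0.0019,-0.0159,0],[0,0,0],-0.364]]' | head -2
python3 -m jog '[[[0.0019,-0.0159,0],[0,0,0],-0.364],[[0.0019,-0.0159,0],[0,0,0],-0.364],[[0.0019,-0.0159,0],[0,0,0],-0.364],[[0.0019,-0.0159,0],[0,0,0],-0.364],[[0.0019,-0.0159,0],[0,0,0],-0.364],[[0.0019,-0.0159,0],[0,0,0],-0.364],[[0.0019,-0.0159,0],[0,0,0],-0.364],[[0.0019,-0.0159,0],[0,0,0],-0.364],[[0.0019,-0.0159,0],[0,0,0],-0.364],[[0.0019,-0.0159,0],[0,0,0],-0.364],[[0.0019,-0.0159,0],[0,0,0],-0.364],[[0.0019,-0.0159,0],[0,0,0],-0.364]]' | head -2
python3 -c "
from h import *
go(-152,-10,30,0,.021);tin('green')"
```

```text
time_s: 23.22
tcp_pos: [0.5945, 0.2525, 0.0204]
time_s: 24.22
tcp_pos: [0.6055, 0.1571, 0.0202]
t 24.22 tcp [0.6055 0.1571 0.0202] rack [-222.3  -51.4] head 29.83 gap 0.0281 F [-0.6  5.1  6. ]
 total shift units [ 0.0124 -0.0913] z 0.0015 turn units 0.0029
  green side 81 circle centre rack [-212.4  -42.9] rad 14.3 z 0.0502
```

```bash
python3 -m jog '[[[0.001,-0.008,0],[0,0,0],-0.364],[[0.001,-0.008,0],[0,0,0],-0.364]]' | sed -n 1,4p
python3 -m jog '[[[0.001,-0.008,0],[0,0,0],-0.364],[[0.001,-0.008,0],[0,0,0],-0.364]]' | sed -n 1,4p
python3 -c "
from h import *
im,d=shot('side');cl=cloud('side',d);hsv=cv2.cvtColor(im,cv2.COLOR_RGB2HSV)
m=(hsv[:,:,0]>55)&(hsv[:,:,0]<85)&(hsv[:,:,1]>90)&(cl[:,:,1]>0)&(cl[:,:,0]>.4)&(cl[:,:,0]<.7)&(cl[:,:,1]<.3)
q=cl[m];print(len(q),q.min(0),q.max(0));q=q[q[:,2]>.045];A=np.c_[q[:,:2]-q[:,:2].mean(0),np.ones(len(q))];print(np.linalg.lstsq(A,q[:,2],rcond=None)[0])
go(-152,-10,30,0,.021)"
```

```text
time_s: 24.43
tcp_pos: [0.6063, 0.1488, 0.0199]
tcp_rot: [0.665, 0.747, -0.001, -0.0]
ft_force: [-0.4, 3.4, 2.5]
time_s: 24.6
tcp_pos: [0.6074, 0.1409, 0.0199]
tcp_rot: [0.664, 0.747, -0.001, -0.0]
ft_force: [-0.5, 2.9, 2.2]
262 [0.50657659 0.07495783 0.03949539] [0.66845302 0.19178741 0.5340686 ]
[-2.38345208  0.68910757  0.10078044]
t 24.65 tcp [0.6077 0.1394 0.0199] rack [-206.9  -42.4] head 29.75 gap 0.0282 F [-1.2  2.6  2. ]
 total shift units [ 0.0079 -0.0559] z 0.0022 turn units 0.0042
```

```bash
python3 -m jog '[[[0.0016,-0.0112,0.001],[0,0,0],-0.364],[[0.0016,-0.0112,0],[0,0,0],-0.364],[[0.0016,-0.0112,0],[0,0,0],-0.364],[[0.0016,-0.0112,0],[0,0,0],-0.364],[[0.0016,-0.0112,0],[0,0,0],-0.364],[[0.0033,-0.0063,0],[0,0,-0.0417],-0.364],[[0.0033,-0.0063,0],[0,0,-0.0417],-0.364],[[0.0033,-0.0063,0],[0,0,-0.0417],-0.364],[[0.0033,-0.0063,0],[0,0,-0.0417],-0.364]]' | sed -n 1,4p
python3 -m jog '[[[0.0022,-0.0068,0],[0,0,-0.0417],-0.364],[[0.0022,-0.0068,0],[0,0,-0.0417],-0.364],[[0.0022,-0.0068,0],[0,0,-0.0417],-0.364],[[0.0022,-0.0068,0],[0,0,-0.0417],-0.364],[[0.001,-0.0071,0],[0,0,-0.0417],-0.364],[[0.001,-0.0071,0],[0,0,-0.0417],-0.364],[[0.001,-0.0071,0],[0,0,-0.0417],-0.364],[[0.001,-0.0071,0],[0,0,-0.0417],-0.364]]' | sed -n 1,4p
python3 -c "
from h import *
go(-29,0,0,0,.021);tin('green')"
```

```text
time_s: 25.4
tcp_pos: [0.619, 0.1002, 0.0208]
tcp_rot: [0.728, 0.686, 0.0, 0.0]
ft_force: [-0.1, 1.8, 0.6]
time_s: 26.07
tcp_pos: [0.6256, 0.0723, 0.0209]
tcp_rot: [0.836, 0.549, 0.0, 0.0]
ft_force: [1.3, 0.6, -0.1]
t 26.07 tcp [0.6256 0.0723 0.0209] rack [-152.2    0.4] head -0.36 gap 0.0282 F [ 1.3  0.6 -0.1]
 total shift units [-0.0695 -0.161 ] z 0.0001 turn units 0.006
  green side 5 circle centre rack [-123.2   24.3] rad 2.9 z 0.0508
```

```bash
python3 -m jog '[[[-0.0058,-0.0134,0],[0,0,0.0005],-0.364],[[-0.0058,-0.0134,0],[0,0,0.0005],-0.364],[[-0.0058,-0.0134,0],[0,0,0.0005],-0.364],[[-0.0058,-0.0134,0],[0,0,0.0005],-0.364],[[-0.0058,-0.0134,0],[0,0,0.0005],-0.364],[[-0.0058,-0.0134,0],[0,0,0.0005],-0.364],[[-0.0058,-0.0134,0],[0,0,0.0005],-0.364],[[-0.0058,-0.0134,0],[0,0,0.0005],-0.364],[[-0.0058,-0.0134,0],[0,0,0.0005],-0.364],[[-0.0058,-0.0134,0],[0,0,0.0005],-0.364],[[-0.0058,-0.0134,0],[0,0,0],-0.364],[[-0.0058,-0.0134,0],[0,0,0],-0.364]]' | sed -n 1,4p
python3 -m jog '[[[-0.0039,-0.0092,0],[0,0,0],-0.364],[[-0.0039,-0.0092,0],[0,0,0],-0.364],[[-0.0039,-0.0092,0],[0,0,0],-0.364],[[-0.0039,-0.0092,0],[0,0,0],-0.364],[[-0.0039,-0.0092,0],[0,0,0],-0.364],[[-0.0039,-0.0092,0],[0,0,0],-0.364],[[-0.0039,-0.0092,0],[0,0,0],-0.364],[[-0.0039,-0.0092,0],[0,0,0],-0.364],[[-0.0039,-0.0092,0],[0,0,0],-0.364],[[-0.0039,-0.0092,0],[0,0,0],-0.364]]' | sed -n 1,5p
python3 -c "
from h import *
go(36,0,0,0,.021);tin('red');tin('red','top')"
```

```text
time_s: 27.12
tcp_pos: [0.5899, -0.0077, 0.0209]
tcp_rot: [0.834, 0.552, 0.0, 0.0]
ft_force: [0.0, 0.8, 1.1]
time_s: 27.95
tcp_pos: [0.5707, -0.0534, 0.0209]
tcp_rot: [0.834, 0.552, 0.0, 0.0]
ft_force: [1.4, 1.2, -0.9]
finger_gap: 0.0278
t 27.95 tcp [ 0.5707 -0.0534  0.0209] rack [-15.   -0.8] head 0.09 gap 0.0278 F [ 1.4  1.2 -0.9]
 total shift units [-0.0108 -0.0291] z 0.0002 turn units -0.0015
  red side 312 circle centre rack [136.1   1. ] rad 32.7 z 0.0513
red unseen
```

```bash
python3 -m jog '[[[-0.0024,-0.0055,0],[0,0,0],-0.364],[[-0.0024,-0.0055,0],[0,0,0],-0.364],[[-0.0024,-0.0055,0],[0,0,0],-0.364],[[-0.0024,-0.0055,0],[0,0,0],-0.364]]' | sed -n 1,5p
python3 -m jog '[[[-0.0016,-0.0037,0],[0,0,0],-0.364],[[-0.0008,-0.0018,0],[0,0,0],-0.364],[[0,0,0],[0,0,0],-0.364]]' | sed -n 1,5p
python3 -c "
from h import *
go(36,0,0,0,.021);tin('red')"
```

```text
time_s: 28.38
tcp_pos: [0.5662, -0.0637, 0.021]
tcp_rot: [0.834, 0.552, 0.001, 0.0]
ft_force: [1.7, 2.8, -0.6]
finger_gap: 0.028
time_s: 28.63
tcp_pos: [0.5647, -0.0671, 0.0209]
tcp_rot: [0.834, 0.552, 0.0, 0.0]
ft_force: [2.2, 1.4, -0.7]
finger_gap: 0.0279
t 28.63 tcp [ 0.5647 -0.0671  0.0209] rack [-0.1 -0.9] head 0.07 gap 0.0279 F [ 2.2  1.4 -0.7]
 total shift units [ 0.0012 -0.0018] z 0.0002 turn units -0.0012
  red side 303 circle centre rack [153.1  -1.3] rad 32.2 z 0.0516
```

```bash
for i in 1; do python3 -m jog '[[[-0.0008,-0.0018,0],[0,0,0],-0.364],[[-0.0008,-0.0018,0],[0,0,0],-0.364]]' | sed -n 2,4p; done
python3 -m jog '[[[-0.0008,-0.0018,0],[0,0,0],-0.364],[[0,0,0],[0,0,0],-0.364]]' | sed -n 2,4p
```

```text
tcp_pos: [0.5646, -0.0673, 0.0209]
tcp_rot: [0.834, 0.552, 0.001, -0.0]
ft_force: [3.5, 4.6, -0.8]
tcp_pos: [0.5646, -0.0673, 0.021]
tcp_rot: [0.834, 0.552, 0.002, -0.001]
ft_force: [3.7, 5.8, -1.5]
```

Three tins are home: the force is rising and nothing moves. Back out, raise, close the fingers and check.

```bash
python3 -m jog '[[[0.0157,0.0368,0],[0,0,0],-0.364],[[0.0157,0.0368,0],[0,0,0],-0.364],[[0.0157,0.0368,0.03],[0,0,0],-0.364],[[0,0,0.06],[0,0,0.1],-1],[[0,0,0.06],[0,0,0.1],-1],[[0.02,0.05,0.06],[0,0,0.1],-1],[[0.02,0.05,0],[0,0,0.1],-1],[[0.02,0.05,0],[0,0,0.1],-1],[[0.02,0.05,0],[0,0,0.1],-1],[[0,0.05,0],[0,0,0.1],-1],[[0,0.05,0],[0,0,0.1],-1],[[0,0,0],[0,0,0.1],-1]]' | sed -n 1,5p
python3 - <<'E'
from h import *
p,h=state()
for c in('red','yellow','green'):tin(c);tin(c,'top')
for n in('top','side'):
    im,d=shot(n,n+'k');hsv=cv2.cvtColor(im,cv2.COLOR_RGB2HSV);cl=cloud(n,d)
    m=(abs(hsv[:,:,0].astype(int)-113)<10)&(hsv[:,:,1]>100)&(np.hypot(cl[:,:,0]-.52,cl[:,:,1])<.12)
    q=cl[m];t=q[q[:,2]>.062];print(n,len(q),'knob',len(t),r(np.median(t,0)).round(1) if len(t) else '',q[:,2].max())
E
```

```text
time_s: 30.02
tcp_pos: [0.6249, 0.1417, 0.1258]
tcp_rot: [0.487, 0.873, 0.001, -0.002]
ft_force: [0.3, 1.8, 0.6]
finger_gap: 0.0007
t 30.02 tcp [0.6249 0.1417 0.1258] rack [-215.7  -27.5] head 54.77 gap 0.0007 F [0.3 1.8 0.6]
  red side 300 circle centre rack [152.8   1. ] rad 31.3 z 0.0516
red unseen
  yellow side 324 circle centre rack [96.1 -0.8] rad 35.3 z 0.0509
yellow unseen
  green side 354 circle centre rack [33.6 -3.7] rad 33.1 z 0.0509
green unseenTraceback (most recent call last):
  File "<stdin>", line 7, in <module>
    return umr_maximum(a, axis, None, out, keepdims, initial, where)
ValueError: zero-size array to reduction operation maximum which has no identity
```

```bash
cat >> h.py <<'E'
KN=lambda th:(-6-70*np.sin(th),-52+70*np.cos(th))
def kgo(th,g=0,z=.040,head=None):
    p,h=state();hd=np.degrees(th) if head is None else head
    d=tool(*KN(th),hd,g,15.5)-p[:2];t=(hd-h+90)%180-90
    print('  shift',(d/.5).round(4),'z',round((z-p[2])/.5,4),'turn',round(t/60,4),t.round(1),'knob',np.round(KN(th),1))
def kplan(ths):
    for a,b in zip(ths,ths[1:]):
        d=tool(*KN(b),np.degrees(b),0,15.5)-tool(*KN(a),np.degrees(a),0,15.5);print(round(b,2),(d/.5).round(4),'turn',round(np.degrees(b-a)/60,4))
E
python3 - <<'E'
from h import *
kgo(1.786,15)
im,d=shot('side');hsv=cv2.cvtColor(im,cv2.COLOR_RGB2HSV)
m=(abs(hsv[:,:,0].astype(int)-113)<12)&(hsv[:,:,1]>100);m[:180]=0
v,u=np.nonzero(m);print(len(u),u.min(),u.max(),v.min(),v.max())
kplan([1.786,1.5,1.2,.9,.6,.3,.1,0])
E
```

```text
t 30.37 tcp [0.627  0.1336 0.1256] rack [-209.1  -22.4] head 53.87 gap 0.0005 F [-1.4 -0.4  0.2]
  shift [-0.2476 -0.2014] z -0.1711 turn 0.8076 48.5 knob [-74.4 -66.9]
253 242 553 181 261
1.5 [ 0.0406 -0.0046] turn -0.2731
1.2 [ 0.0394 -0.0169] turn -0.2865
0.9 [ 0.0326 -0.0278] turn -0.2865
0.6 [ 0.0229 -0.0362] turn -0.2865
0.3 [ 0.0112 -0.0414] turn -0.2865
0.1 [ 0.0004 -0.0286] turn -0.191
0 [-0.0019 -0.0142] turn -0.0955
```

```bash
python3 -m jog '[[[-0.031,-0.0252,0],[0,0,0.101],-1],[[-0.031,-0.0252,0],[0,0,0.101],-1],[[-0.031,-0.0252,0],[0,0,0.101],-1],[[-0.031,-0.0252,0],[0,0,0.101],-1],[[-0.031,-0.0252,0],[0,0,0.101],-1],[[-0.031,-0.0252,0],[0,0,0.101],-1],[[-0.031,-0.0252,0],[0,0,0.101],-1],[[-0.031,-0.0252,0],[0,0,0.101],-1],[[0,0,-0.04],[0,0,0],-1],[[0,0,-0.04],[0,0,0],-1],[[0,0,-0.02],[0,0,0],-1],[[0,0,0],[0,0,0],-1]]' | sed -n 1,5p
python3 - <<'E'
from h import *
kgo(1.786,15);tips()
im,d=shot('side')
cv2.imwrite('pics/s5.png',cv2.resize(im[120:300,200:420,::-1],None,fx=3,fy=3))
E
```

```text
time_s: 31.42
tcp_pos: [0.5018, 0.0335, 0.0742]
tcp_rot: [0.093, 0.996, -0.001, -0.002]
ft_force: [0.2, 0.7, -0.5]
finger_gap: 0.0
t 31.42 tcp [0.5018 0.0335 0.0742] rack [-68.  -98.2] head -77.54 gap 0.0 F [ 0.2  0.7 -0.5]
  shift [ 0.0026 -0.0013] z -0.0684 turn -0.0022 -0.1 knob [-74.4 -66.9]
t 31.42 tcp [0.5018 0.0335 0.0742] rack [-68.  -98.2] head -77.54 gap 0.0 F [ 0.2  0.7 -0.5]
 tips 23 [[0.493, 0.041, 0.09], [0.492, 0.036, 0.091], [0.49, 0.026, 0.091], [0.493, 0.035, 0.093], [0.491, 0.031, 0.093], [0.49, 0.026, 0.094], [0.493, 0.044, 0.095], [0.492, 0.031, 0.096]]
```

View pics/s5.png

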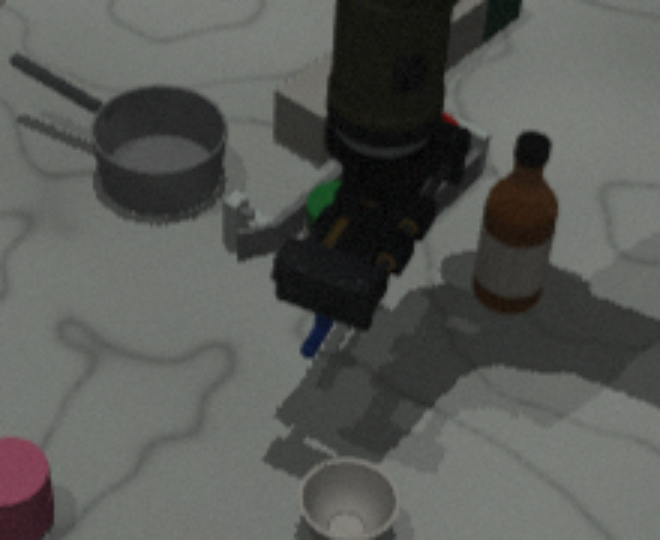

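The keeper tip shows at crop (313,340), with the hand on the far side of the knob and clear of the bottle (515,235). Now lower so the tips are at about 0.053, above the bar, and push the knob.

```bash
python3 -m jog '[[[0,0,-0.03],[0,0,0],-1],[[0,0,-0.025],[0,0,0],-1],[[0,0,-0.012],[0,0,0],-1],[[0,0,0],[0,0,0],-1],[[0.008,-0.002,0],[0,0,0],-1],[[0.008,-0.002,0],[0,0,0],-1],[[0.008,-0.002,0],[0,0,0],-1],[[0.008,-0.002,0],[0,0,0],-1]]' | sed -n 1,5p
python3 -m jog '[[[0.0135,-0.0015,0],[0,0,-0.091],-1],[[0.0135,-0.0015,0],[0,0,-0.091],-1],[[0.0135,-0.0015,0],[0,0,-0.091],-1]]' | sed -n 1,5p
python3 -c "
from h import *
kgo(1.2)"
```

```text
time_s: 32.18
tcp_pos: [0.5201, 0.0308, 0.0429]
tcp_rot: [0.092, 0.996, 0.0, 0.001]
ft_force: [-0.8, 0.6, -0.7]
finger_gap: 0.0006
time_s: 32.43
tcp_pos: [0.5398, 0.0284, 0.0426]
tcp_rot: [0.235, 0.972, 0.0, -0.0]
ft_force: [-0.2, -0.1, -0.0]
finger_gap: 0.0006
t 32.43 tcp [0.5398 0.0284 0.0426] rack [-78.2 -61.2] head 85.89 gap 0.0006 F [-0.2 -0.1 -0. ]
  shift [ 0.0361 -0.0183] z -0.0052 turn -0.2856 -17.1 knob [-71.2 -26.6]
```

```bash
cat >> h.py <<'E'
def bar():
    for n in('side','top'):
        im,d=shot(n);hsv=cv2.cvtColor(im,cv2.COLOR_RGB2HSV);cl=cloud(n,d)
        m=(abs(hsv[:,:,0].astype(int)-113)<12)&(hsv[:,:,1]>95)&(np.hypot(cl[:,:,0]-.55,cl[:,:,1])<.16)&(cl[:,:,2]>.02)&(cl[:,:,2]<.09)
        q=cl[m]
        if len(q)<4: print(n,'few');continue
        a=np.array([r(x) for x in q])-[-6,-52];R=np.hypot(*a.T);k=R>60
        print(n,len(q),'far',k.sum(),'theta',np.median(np.arctan2(-a[k,0],a[k,1])).round(3) if k.any() else '', 'all',np.median(np.arctan2(-a[R>25,0],a[R>25,1])).round(3),R.max().round(0))
E
python3 -c "
from h import *
bar()"
```

```text
side 85 far 43 theta 1.543 all 1.547 101.0
top few
```

```bash
python3 -m jog '[[[0.009,-0.0046,0],[0,0,-0.071],-1],[[0.009,-0.0046,0],[0,0,-0.071],-1],[[0.009,-0.0046,0],[0,0,-0.071],-1],[[0.009,-0.0046,0],[0,0,-0.071],-1],[[0.0082,-0.007,0],[0,0,-0.0716],-1],[[0.0082,-0.007,0],[0,0,-0.0716],-1],[[0.0082,-0.007,0],[0,0,-0.0716],-1],[[0.0082,-0.007,0],[0,0,-0.0716],-1],[[0.0057,-0.009,0],[0,0,-0.0716],-1],[[0.0057,-0.009,0],[0,0,-0.0716],-1],[[0.0057,-0.009,0],[0,0,-0.0716],-1],[[0.0057,-0.009,0],[0,0,-0.0716],-1]]' | sed -n 1,5p
python3 -c "
from h import *
kgo(.3);bar()"
```

```text
time_s: 33.53
tcp_pos: [0.5853, -0.0121, 0.0426]
tcp_rot: [0.632, 0.775, 0.001, -0.0]
ft_force: [-0.8, 0.2, -0.2]
finger_gap: 0.0005
t 33.53 tcp [ 0.5853 -0.0121  0.0426] rack [-58.7  -3.5] head 34.77 gap 0.0005 F [-0.8  0.2 -0.2]
  shift [ 0.0119 -0.0425] z -0.0052 turn -0.293 -17.6 knob [-26.7  14.9]
side 171 far 30 theta 0.665 all 0.679 103.0
top 21 far 0 theta  all 0.627 36.0
```

```bash
python3 -m jog '[[[0.0024,-0.0085,0],[0,0,-0.0586],-1],[[0.0024,-0.0085,0],[0,0,-0.0586],-1],[[0.0024,-0.0085,0],[0,0,-0.0586],-1],[[0.0024,-0.0085,0],[0,0,-0.0586],-1],[[0.0024,-0.0085,0],[0,0,-0.0586],-1],[[0.0001,-0.0072,0],[0,0,-0.048],-1],[[0.0001,-0.0072,0],[0,0,-0.048],-1],[[0.0001,-0.0072,0],[0,0,-0.048],-1],[[0.0001,-0.0072,0],[0,0,-0.048],-1]]' | sed -n 1,5p
python3 -m jog '[[[-0.0005,-0.0036,0],[0,0,-0.024],-1],[[-0.0005,-0.0036,0],[0,0,-0.024],-1],[[-0.0005,-0.0036,0],[0,0,-0.024],-1],[[-0.0005,-0.0036,0],[0,0,-0.024],-1]]' | sed -n 1,5p
python3 -c "
from h import *
kgo(0);bar()"
```

```text
time_s: 34.38
tcp_pos: [0.5913, -0.0464, 0.0425]
tcp_rot: [0.805, 0.593, 0.001, -0.001]
ft_force: [0.9, 3.4, -0.0]
finger_gap: 0.0006
time_s: 34.72
tcp_pos: [0.5903, -0.0542, 0.0424]
tcp_rot: [0.835, 0.551, 0.001, -0.001]
ft_force: [0.3, 6.3, -1.3]
finger_gap: 0.0006
t 34.72 tcp [ 0.5903 -0.0542  0.0424] rack [-22.   17.6] head -0.09 gap 0.0006 F [ 0.3  6.3 -1.3]
  shift [ 0.0003 -0.0012] z -0.0048 turn 0.0015 0.1 knob [-6. 18.]
side 158 far 8 theta 0.097 all 0.106 67.0
top few
```

```bash
python3 -m jog '[[[-0.0012,-0.0028,0],[0,0,0],-1],[[-0.0012,-0.0028,0],[0,0,0],-1],[[0,0,0],[0,0,0],-1]]' | sed -n 1,5p
python3 -m jog '[[[-0.0012,-0.0028,0],[0,0,0],-1],[[-0.0012,-0.0028,0],[0,0,0],-1],[[0,0,0],[0,0,0],-1]]' | sed -n 1,5p
python3 -c "
from h import *
kgo(0);bar()"
```

```text
time_s: 35.07
tcp_pos: [0.5903, -0.0543, 0.0425]
tcp_rot: [0.834, 0.552, 0.003, -0.001]
ft_force: [2.2, 7.8, -1.6]
finger_gap: 0.0007
time_s: 35.32
tcp_pos: [0.5902, -0.0545, 0.0426]
tcp_rot: [0.833, 0.553, 0.005, -0.002]
ft_force: [3.6, 11.3, -4.1]
finger_gap: 0.0002
t 35.32 tcp [ 0.5902 -0.0545  0.0426] rack [-21.6  17.6] head 0.21 gap 0.0002 F [ 3.6 11.3 -4.1]
  shift [ 0.0006 -0.0006] z -0.0052 turn -0.0035 -0.2 knob [-6. 18.]
side 154 far 7 theta 0.066 all 0.082 100.0
top 5 far 0 theta  all 0.173 33.0
```

```bash
python3 -m jog '[[[0.0157,0.0368,0],[0,0,0],-1],[[0.0157,0.0368,0],[0,0,0],-1],[[0.0157,0.0368,0.05],[0,0,0],-1],[[0.02,0.05,0.06],[0,0,0],-1],[[0.02,0.05,0.06],[0,0,0],-1],[[0.02,0.07,0.06],[0,0,0],-1],[[0,0.07,0],[0,0,0],-1],[[0,0.07,0],[0,0,0],-1],[[0,0.07,0],[0,0,0],-1],[[0,0.07,0],[0,0,0],-1],[[0,0.05,0],[0,0,0],-1],[[0,0,0],[0,0,0],-1]]' | sed -n 1,5p
python3 - <<'E'
from h import *
bar()
for c in('red','yellow','green'):tin(c);tin(c,'top')
a=[]
for n,x,y,w_,h_ in(('top',280,180,120,100),('side',260,140,120,100)):
    im,d=shot(n);c=np.clip((im[y:y+h_,x:x+w_,::-1].astype(float)-10)*1.6,0,255).astype(np.uint8);a.append(cv2.resize(c,(400,333),interpolation=cv2.INTER_CUBIC))
cv2.imwrite('pics/end.png',np.hstack(a))
E
```

```text
time_s: 36.42
tcp_pos: [0.6381, 0.2478, 0.1539]
tcp_rot: [0.832, 0.554, 0.001, -0.002]
ft_force: [-1.3, 1.6, 0.1]
finger_gap: 0.0004
side 258 far 105 theta 0.068 all 0.07 102.0
top 152 far 51 theta 0.031 all 0.041 101.0
  red side 298 circle centre rack [150.5   0.2] rad 32.9 z 0.0519
  red top 432 circle centre rack [152.7   0.4] rad 29.4 z 0.0515
  yellow side 328 circle centre rack [96.5 -4.4] rad 33.5 z 0.0507
  yellow top 421 circle centre rack [93.8 -2. ] rad 29.7 z 0.0517
  green side 361 circle centre rack [31.6 -0.7] rad 32.0 z 0.0507
  green top 277 circle centre rack [32.7 -1. ] rad 27.4 z 0.0519
```

View pics/end.png

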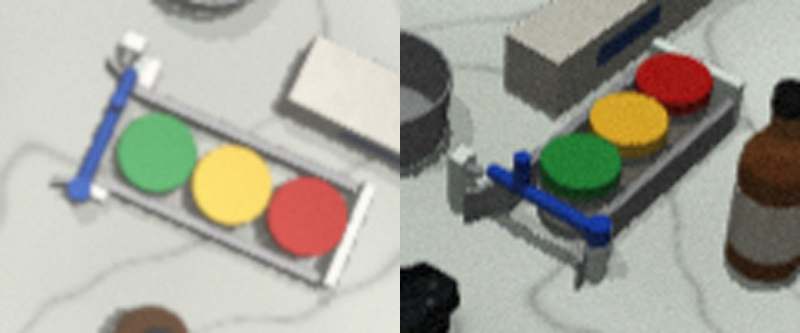

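The final view shows red, yellow and green in file against the wall, with the bar across the mouth and its tip near the catch, at about (130,75) in the left half. I'll fit the bar's axis numerically to confirm it is shut.

```bash
python3 - <<'E'
from h import *
for n in('top','side'):
    im=np.mean([shot(n)[0].astype(float) for _ in range(4)],0).astype(np.uint8);hsv=cv2.cvtColor(im,cv2.COLOR_RGB2HSV)
    m=(abs(hsv[:,:,0].astype(int)-113)<12)&(hsv[:,:,1]>95)
    c=np.array([w(-6,0)[0],w(-6,0)[1]]);v,u=np.nonzero(m)
    P=onplane(n,np.c_[u,v],.042)[:,:2];Q=np.array([r(p) for p in P]);Q=Q[(abs(Q[:,0]+6)<35)&(abs(Q[:,1])<75)]
    a=Q-[-6,-52];k=(a[:,1]>18)&(a[:,1]<(56 if n=='top' else 52))|(a[:,1]>84);s=np.polyfit(a[k,1],a[k,0],1)
    print(n,len(Q),'axis theta',-s[0].round(3),'offset x',s[1].round(1),'tip y',a[:,1].max().round(1))
    print('  hinge',np.median(a[a[:,1]<6],0).round(1),'tip',np.median(a[a[:,1]>90],0).round(1))
E
```

```text
top 154 axis theta 0.002 offset x -2.5 tip y 101.4
  hinge [-3.   1.2] tip [-2.7 96.2]
side 270 axis theta -0.15 offset x -6.4 tip y 103.7
  hinge [-3.8  0.2] tip [ 3.1 95.5]
```

```bash
python3 -c "
from plant import manip
print(manip.finish_job())"
```

```text
the job is handed in; nothing more can be done
None
```

I handed the job in at about 37 s of the 72 s limit, and no verdict came back. The last camera check shows the red, yellow and green tins in file against the end wall, with centres about 153, 94 and 33 mm in and within about 2 mm of the centre line. It shows the keeper bar shut at about 0.00 rad, and the arm is clear of everything.

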